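# Close a hinged tube coupler with its swing bolt and quick nut

### The job

Clamp the tube that lies in the coupler on the plywood board: swing the hinged half gently over onto the tube, swing the bolt up into the slot of its ear, then push the quick nut straight down the bolt until it bears on the ear with a push of about 22 N. The tube is thin-walled and dents at a hard push or a slam, so go by feel; do not shift the tube, and leave the pencil and the pliers where they lie.

Things in the scene. Friction and masses are not known exactly. Their poses are not given: they have to be found in the camera images.
- fixture: plywood board 300 x 150 x 18 mm fixed to the bench, with a steel tube coupler and a timber V rest. Origin on the board's underside (bench height) below the coupler's centre; x along the tube away from the V rest, y towards the swing bolt, z up. Board x -235 to +65, y -75 to +75 mm. Tube axis at z 53 mm. V rest at x -170 mm, top z 60 mm. Lugs beside the bolt's eye: |x| to 14, z to 48 mm.
- flap_pin (a point): middle of the flap's hinge pin: at y -36, z +53 mm from the fixture's origin. The pin runs along the fixture's x.
- bolt_pin (a point): middle of the swing bolt's pivot pin: at y +43, z +31 mm from the fixture's origin. The pin runs along the fixture's x.
- flap: upper half of the coupler: steel strap 36 mm wide bent to 30 mm outer radius about the tube, 0.3 kg. Origin on the hinge pin; at joint value 0 its axes are the fixture's. Its ear is a plate 9 mm thick and 36 mm wide (along the hinge axis) reaching 92 mm from the pin, underside 4 mm, top 13 mm above the pin when closed; an open slot 14 mm wide runs into the ear's end as far as 73 mm from the pin.
- flap_hinge (a joint): angle of the flap, rad: 1.57 upright, more: thrown back (to 2.1); it turns about the fixture's +x as it opens. Closed on the tube it reads 0 to -0.1: the coupler's rubber lining is worn by an unknown 0 to 2.5 mm, which lowers the tube, so where the flap comes to bear has to be felt. Stiff hinge (0.17 N m): the flap stays where it is left. Only the tube stops it.
- flap_ear (a point): point on the flap at the middle of the ear: 82 mm from the hinge pin, in mid thickness (8.5 mm above the pin when closed), between the two prongs that flank the slot; the prongs' outer faces lie 18 mm either side of it along the hinge axis
- bolt_pivot (a joint): lean of the swing bolt, rad: 0 upright (in the slot), positive leaning outwards, away from the tube, at most 1.4. Stiff pivot (0.09 N m): the bolt stays where it is left. Its shank is 10 mm thick, 78 mm long from the pivot; in the slot it meets the slot's bottom at about -0.03.
- bolt_tip (a point): free end of the swing bolt, on its axis, 78 mm from the pivot. The quick nut on it, a knurled steel cylinder 30 mm across, 22 mm high, is not measured: its underside stands 40 to 50 mm from the pivot, clear of the ear. It does not turn: sprung jaws let it slide along the thread at about 10 N and hold it where it is left, up to 10 N. It slides 5 to 25 mm to reach the ear.
- tube: thin-walled aluminium tube 42 mm across, 330 mm long with black end plugs, about 0.35 kg, loose in the coupler's lower half and the V rest. Origin at its middle, on its axis; x along the tube. The flap bears on its top, 36 mm from the hinge pin, so a force on the ear at the bolt presses the tube about twice as hard. It dents if the flap presses on it with more than 30 N.
- pencil: red pencil 168 mm long lying on the board beside the tube, on the bolt's side: bystander
- pliers: pliers 175 mm long on the bench: bystander

How it is judged:
By the outcome, as a careful person would: the job done as asked, in the order asked, and still so for the second after the job is handed in, with the robot touching nothing.
It also fails if it takes over 62 s, if anything falls off the work surface, if the arm or the gripper's body presses on something with over 40 N, if the wrist force passes 120 N, or if a joint passes its speed limit or range.

### The arm

A 7-joint arm with a two-finger parallel gripper is mounted at the origin on the work surface; the furniture and walls round the work are solid. World frame = base frame: x ahead of the robot, y to its left, z up, the work surface at z = 0. Lengths are in mm, angles in rad, forces in N, time in s.
With the tool pointing down it reaches from about 400 to 875 mm from the base axis. Payload 4.4 kg.
Tool frame: the origin (TCP) lies at the very end of the fingers, on their centre line; the grasp point (between the pads) lies 19 mm behind it; z points along the fingers, y is the direction in which the jaws open and shut (so a half turn about z gives the same grasp; the last joint's range is limited). The gripper opens to 85 mm and grips with 20 to 120 N. Pads are 22 mm wide; open, the fingers measure 114 mm over their backs; the gripper's body (76 mm by 85 mm) begins 54 mm behind the grasp point. The pads swing forward as they close: fully open they stand 13 mm farther back than shut.
Start: joints at [-1.378, 0.628, 0.038, 1.517, -0.027, 0.996, -0.02], TCP at [166.323, 628.374, 231.313] pointing down, gripper open.
Joint ranges: [-3.06, 3.06], [-0.37, 2.12], [-1.25, 1.32], [0.18, 2.47], [-1.1, 4.24], [0.23, 1.98], [-2.94, 2.94]. Speed limits (rad/s): [2.57, 2.57, 3.14, 3.14, 3.14, 3.14, 3.14].

### API

Orientations are given as [roll, pitch, yaw] about the fixed x, y, z axes, in that order (R = Rz(yaw) Ry(pitch) Rx(roll)).
In Python, from cell import read_state, get_image, finish_job gives the robot as it stands.
- The arm moves only by the tool carry_out, never from a script. Its argument "series" is a list that holds one entry, the list of rows, each a list of 7 numbers: the shift along the tool's x, y, z in cm, then the turn, a rotation vector about the tool's x, y, z in rad, then the finger opening in cm, from 0 to 8.54. In form: [[[x, y, z, wx, wy, wz, grip], ...]]. A call has 1 to 5 rows; each row is the pose to reach, as a shift and turn from the pose commanded when the call began, along the tool's axes at that moment; what a row does not reach only later rows make up. A row lasts 1/12 s, in which the tool goes at most 41.7 mm and 7.16 degrees, less where a joint would pass 70% of its speed; a pose out of reach is approached as far as the arm can. A call with a gripper value outside its range is refused whole. The fingers move at their own pace and stop on an object; the grip force is fixed at half the most. Time passes only in rows, so rows that repeat a pose let the fingers close. It gives the time, the measured TCP pose, the force and the opening at its end, in the units of the state.
- read_state(): the state, without advancing time (a new reading comes with each control period).
- get_image(name): name is "side" or "top" or "wrist"; returns a dict with "img" (384x512x3 uint8, blue, green, red), "z_map" (384x512 float32, mm along the optical axis (not along the pixel's ray), 0 where there is no reading), "mtx" (3x3 intrinsics, pixels), "T" (4x4, takes a point from camera to world coordinates); the wrist camera has in their place "T_tool_cam" (4x4, takes a point from camera to tool coordinates, whose origin is the TCP and whose axes are the flange's). Camera axes: x right, y down, z forward; pixel columns grow to the right and rows downward; lengths in mm; the calibration is good to about 2 mm. A picture is of the moment at which its call begins: read the wrist's pose just before it.
- finish_job(): hands the job in, once; it reports no verdict.
The state is a dict: "clock": time; "qpos": joint angles; "qd": joint speeds; "tau": joint torques, N m; "eef_pos": TCP position; "tool_rot": TCP orientation; "force": force on the tool from outside, world axes, zero at the start; "torque": the same for the moment, N m; "width": finger opening in mm.
Only numpy, scipy, OpenCV 4.12 (cv2) and the standard library are available. Lean on these libraries where they do the work, as an engineer would, in place of code of your own. Each camera call takes 0.05 s, during which the arm holds its last target.

## Working session

There is one attempt and no reset: what is moved stays moved. The work goes in short steps, Python scripts to look and compute and a tool call to move; the robot and the scene stay as the last step left them, time stands still between calls to the robot, and variables do not carry over. Pictures are saved under pics/ and viewed, and the job is handed in when it is done.

Besides the shell and the picture viewer there is one more tool, called as a command line: name --argument value ..., lists and objects as JSON in quotes. carry_out: Moves the arm, as the interface text tells. Its arguments: {"type":"object","properties":{"series":{"type":"array","items":{"type":"array","items":{"type":"array","items":{"type":"number"}}}}},"required":["series"]}

```bash
ls; mkdir -p pics; python3 - <<'E'
from cell import *
import cv2
s=read_state(); print(s)
for n in ["side","top","wrist"]:
    d=get_image(n); cv2.imwrite(f"pics/{n}0.png",d["img"]); print(n,d["mtx"].tolist(),(d.get("T") if "T" in d else d["T_tool_cam"]).round(3).tolist())
E
```

```text
pics
{'clock': 0.0, 'qpos': array([-1.37778781,  0.62937308,  0.03845927,  1.5183949 , -0.02702012,
        0.99628489, -0.01998901]), 'qd': array([-0.00111561, -0.00171908,  0.00104153, -0.00115713, -0.00126986,
       -0.00018116,  0.00147315]), 'tau': array([ 1.25624388e-04, -5.63406515e+01,  1.22675512e+00, -1.93448603e+01,
        1.11978891e-02,  1.04653125e-02, -1.80522221e-05]), 'eef_pos': array([166.16734956, 627.74109799, 230.36333244]), 'tool_rot': array([-3.13965101e+00,  2.08703029e-05,  2.88276958e+00]), 'force': array([-0.12011232, -0.29473932, -0.16116977]), 'torque': array([ 0.0369166 , -0.01005545, -0.03630137]), 'width': 85.3647794292164}
side [[459.8074479112816, 0.0, 255.41588020190983], [0.0, 459.8074479112816, 191.63009113330614], [0.0, 0.0, 1.0]] [[0.806, -0.273, 0.525, -53.631], [-0.592, -0.343, 0.73, -663.592], [-0.019, -0.899, -0.438, 511.362], [0.0, 0.0, 0.0, 1.0]]
top [[421.9875604140381, 0.0, 254.7956785995026], [0.0, 421.9875604140381, 192.03646237304972], [0.0, 0.0, 1.0]] [[-0.017, -0.994, 0.108, 338.41], [-1.0, 0.019, 0.018, 15.714], [-0.02, -0.107, -0.994, 954.04], [0.0, 0.0, 0.0, 1.0]]
wrist [[318.3098546556997, 0.0, 252.6688307997607], [0.0, 318.3098546556997, 189.9641936755658], [0.0, 0.0, 1.0]] [[-0.001, -0.955, -0.296, 75.964], [1.0, -0.0, -0.001, 0.441], [0.001, -0.296, 0.955, -143.376], [0.0, 0.0, 0.0, 1.0]]
```

View pics/side0.png

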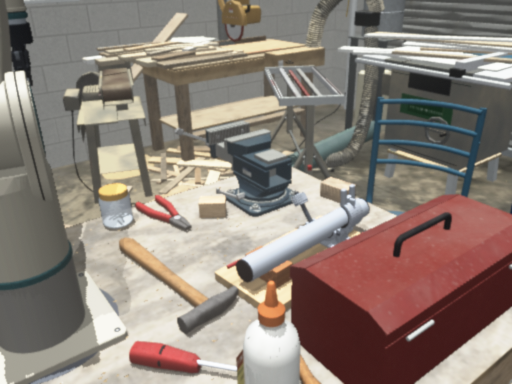

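View pics/top0.png

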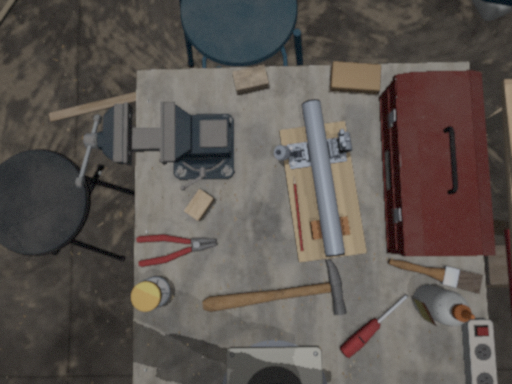

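View pics/wrist0.png

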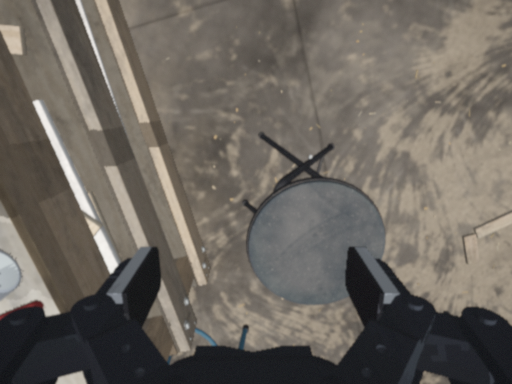

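The tube runs roughly along world +x. The coupler is at top-view px (320,150), with the flap up on the right at (345,145) and the bolt leaning out to the left at (283,152). The pencil is at (298,215) and the toolbox stands to the right. Next I'll zoom in and measure.

```bash
cat > h.py <<'E'
import numpy as np, cv2
from cell import *
from scipy.spatial.transform import Rotation as Ro
def pts(d,T=None):
    T=d["T"] if T is None else T
    z=d["z_map"].astype(float); v,u=np.mgrid[:384,:512]; K=d["mtx"]
    P=np.stack([(u-K[0,2])/K[0,0]*z,(v-K[1,2])/K[1,1]*z,z],-1)
    return P@T[:3,:3].T+T[:3,3]
def proj(d,p,T=None):
    T=d["T"] if T is None else T
    q=(np.asarray(p,float)-T[:3,3])@T[:3,:3]; q=q@d["mtx"].T
    return q[...,:2]/q[...,2:]
def toolT(s):
    T=np.eye(4);T[:3,:3]=Ro.from_euler('xyz',s["tool_rot"]).as_matrix();T[:3,3]=s["eef_pos"];return T
E
python3 - <<'E'
from h import *
d=get_image("top"); np.savez("top0.npz",**d)
c=d["img"][85:265,260:400]; cv2.imwrite("pics/topz.png",cv2.resize(c,None,fx=3.3,fy=3.3,interpolation=cv2.INTER_CUBIC))
W=pts(d)
d2=get_image("side"); np.savez("side0.npz",**d2)
c=d2["img"][170:310,210:410]; cv2.imwrite("pics/sidez.png",cv2.resize(c,None,fx=4,fy=4,interpolation=cv2.INTER_CUBIC))
# height map near fixture
hm=W[85:265,260:400,2]; cv2.imwrite("pics/topd.png",cv2.resize(cv2.applyColorMap(np.clip(hm*1.7,0,255).astype(np.uint8),cv2.COLORMAP_JET),None,fx=3.3,fy=3.3,interpolation=cv2.INTER_NEAREST))
# tube: points z in 60..80
m=(W[...,2]>60)&(W[...,2]<85); m[:,:290]=0;m[:,370:]=0;m[:95]=0;m[260:]=0
cn,_=cv2.findContours(m.astype(np.uint8),0,1)
k=max(cn,key=cv2.contourArea); print(cv2.minAreaRect(k))
# board mask z 12..24
b=(W[...,2]>11)&(W[...,2]<25); b[:,:260]=0;b[:,380:]=0;b[:110]=0;b[275:]=0
print(b.sum()); cv2.imwrite("pics/b.png",np.hstack([b,m]).astype(np.uint8)*255)
P=W[b][:,:2]
r=cv2.minAreaRect(P.astype(np.float32));print(r,cv2.boxPoints(r))
E
```

```text
((322.4209899902344, 178.0128173828125), (158.63052368164062, 19.181859970092773), 80.78897094726562)
5268
((423.39642333984375, -118.43879699707031), (336.0810852050781, 151.0616455078125), 6.85945463180542) [[ 247.53772   -63.518417]
 [ 265.57965  -213.49878 ]
 [ 599.2551   -173.35918 ]
 [ 581.2132    -23.378815]]
```

View pics/topz.png

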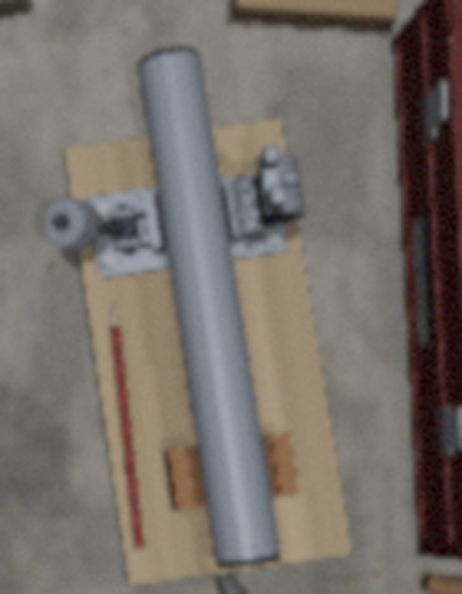

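View pics/sidez.png

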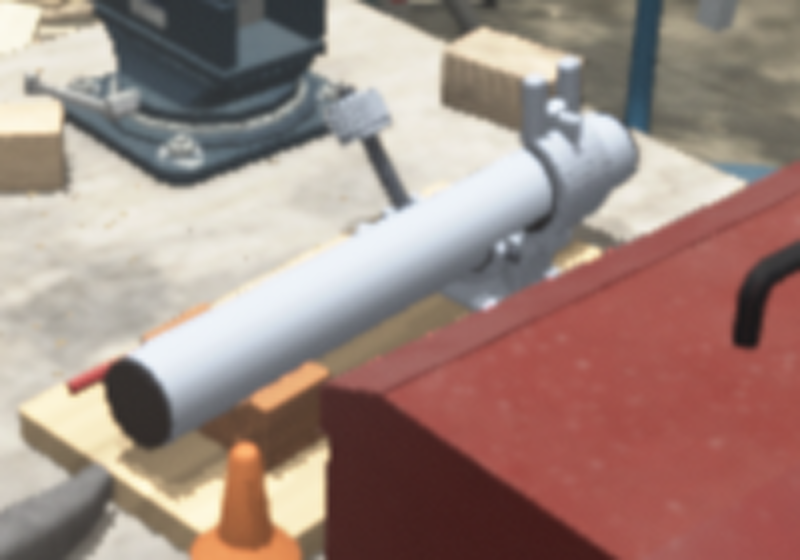

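View pics/topd.png

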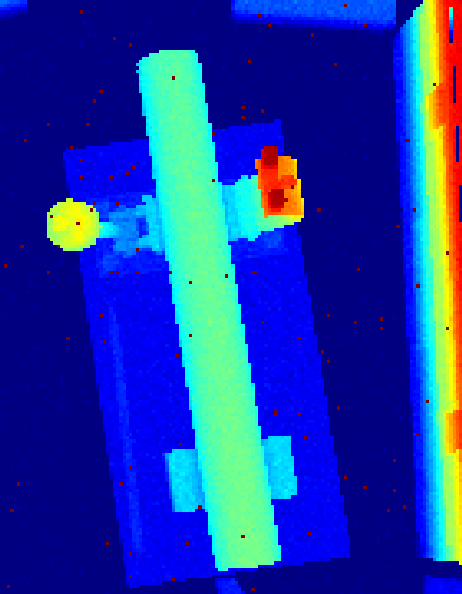

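View pics/b.png

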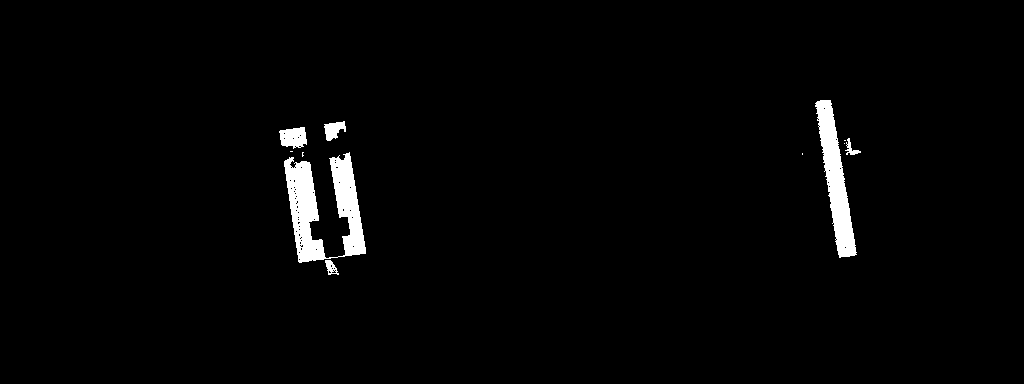

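The zooms show the flap just past upright, with two prongs up and the ear about 145 mm high. The bolt leans outwards with its nut at zoom px (72,222), and the pencil lies at (125,430). The hammer polluted the board mask, so I'll refit without it.

```bash
python3 - <<'E'
from h import *
d=dict(np.load("top0.npz")); W=pts(d)
b=(W[...,2]>11)&(W[...,2]<25); b[:,:275]=0;b[:,372:]=0;b[:115]=0;b[265:]=0
b=b.astype(np.uint8); b[256:,322:342]=0
b=cv2.medianBlur(b,3)
# colour check: exclude gray hammer
P=W[b>0][:,:2]; r=cv2.minAreaRect(P.astype(np.float32)); print(r)
print("board z",np.median(W[b>0][:,2]))
m=(W[...,2]>60)&(W[...,2]<85); m[:,290:345]&=True; m[:,:300]=0;m[:,345:]=0;m[:95]=0;m[262:]=0
n,l,st,_=cv2.connectedComponentsWithStats(m.astype(np.uint8)); k=1+np.argmax(st[1:,4]); T=W[l==k]
print("tube rect",cv2.minAreaRect(T[:,:2].astype(np.float32)))
top=T[T[:,2]>np.percentile(T[:,2],85)]
print("top z",np.percentile(T[:,2],[50,90,97]))
bx=cv2.boxPoints(r); print(bx)
yaw=np.deg2rad(r[2]) if r[1][0]>r[1][1] else np.deg2rad(r[2]-90)
print("yaw",yaw)
c=np.array(r[0]); R=np.array([[np.cos(yaw),-np.sin(yaw)],[np.sin(yaw),np.cos(yaw)]])
o=c-R@np.array([-85,0]); print("origin",o)
fx=np.array([o[0],o[1],yaw]); np.save("fx.npy",fx)
def F(P): return np.c_[(P[:,:2]-o)@R,P[:,2]]
tf=F(T); print("tube in fixture x range",np.percentile(tf[:,0],[.5,99.5]),"y",np.percentile(tf[:,1],[.5,50,99.5]))
for a,bb in [(-150,-100),(-100,-50),(30,75),(-30,20)]:
    q=tf[(tf[:,0]>a)&(tf[:,0]<bb)]; print(a,np.percentile(q[:,1],[1,99]).round(1),np.percentile(q[:,2],95).round(1))
A=F(W[110:200,260:380].reshape(-1,3)); 
fl=A[(A[:,2]>95)&(abs(A[:,0])<40)&(A[:,1]<0)&(A[:,1]>-90)]; print("flap",len(fl),fl.min(0),fl.max(0)); print(fl[fl[:,2]>125].round(0)[:60].tolist())
nu=A[(A[:,2]>60)&(abs(A[:,0])<40)&(A[:,1]>40)&(A[:,1]<140)]; print("nut",len(nu),np.percentile(nu,[2,50,98],axis=0).round(1))
E
```

```text
((436.9700927734375, -82.83587646484375), (300.7383728027344, 218.18606567382812), 6.5130109786987305)
board z 17.48705361861198
tube rect ((465.35772705078125, -112.51866149902344), (337.54913330078125, 40.34494400024414), 6.8799614906311035)
top z [69.03016361 72.97669716 74.28422656]
[[ 275.19708     8.496883]
 [ 299.94568  -208.28104 ]
 [ 598.7431   -174.16864 ]
 [ 573.9945     42.609283]]
yaw 0.11367348579683112
origin [521.42151326 -73.19442544]
tube in fixture x range [-227.32018933  106.00013988] y [-52.53538164 -31.46846177 -13.88310541]
-150 [-52.3 -14.8] 73.9
-100 [-51.3 -14.7] 73.5
30 [-49.8 -14.1] 71.5
-30 [-50.7 -14.3] 72.6
flap 217 [-17.97850059 -89.95810812  98.18800206] [ 18.14047343 -65.50285438 146.2526342 ]
[[18.0, -67.0, 143.0], [17.0, -69.0, 145.0], [17.0, -71.0, 144.0], [17.0, -73.0, 146.0], [18.0, -67.0, 136.0], [16.0, -67.0, 143.0], [16.0, -69.0, 144.0], [15.0, -71.0, 143.0], [15.0, -73.0, 144.0], [16.0, -66.0, 138.0], [14.0, -67.0, 142.0], [13.0, -68.0, 145.0], [13.0, -71.0, 144.0], [13.0, -72.0, 144.0], [13.0, -66.0, 139.0], [12.0, -67.0, 143.0], [12.0, -68
[... 304 characters left out ...]
134.0], [7.0, -69.0, 137.0], [7.0, -71.0, 137.0], [8.0, -74.0, 132.0], [8.0, -69.0, 128.0], [7.0, -71.0, 127.0], [7.0, -73.0, 127.0], [7.0, -75.0, 127.0], [6.0, -66.0, 127.0], [6.0, -69.0, 126.0], [5.0, -70.0, 128.0], [5.0, -73.0, 126.0], [5.0, -75.0, 126.0], [3.0, -72.0, 126.0], [2.0, -84.0, 126.0], [1.0, -74.0, 127.0], [0.0, -78.0, 128.0], [0.0, -82.0, 125.0], [-0.0, -84.0, 125.0], [-1.0, -70.0, 127.0], [-1.0, -72.0, 126.0], [-1.0, -74.0, 126.0], [-2.0, -75.0, 129.0], [-2.0, -82.0, 125.0], [-2.0, -68.0, 125.0], [-3.0, -71.0, 127.0], [-3.0, -73.0, 128.0], [-3.0, -75.0, 126.0], [-4.0, -67.0, 126.0], [-8.0, -67.0, 143.0]]
nut 161 [[-15.7  40.4  77.7]
 [ -3.1  51.3  88.2]
 [ 13.   63.5  95.7]]
```

```bash
python3 - <<'E'
from h import *
d=dict(np.load("top0.npz")); W=pts(d)
b=(W[...,2]>11)&(W[...,2]<25); b[:,:260]=0;b[:,380:]=0;b[:110]=0;b[275:]=0
hsv=cv2.cvtColor(d["img"],cv2.COLOR_BGR2HSV); b&=hsv[...,1]>60   # wood
b=cv2.morphologyEx(b.astype(np.uint8),cv2.MORPH_OPEN,np.ones((3,3)))
P=W[b>0][:,:2]; r=cv2.minAreaRect(P.astype(np.float32)); print(r)
yaw=0.1200 
c=np.array(r[0]); R=np.array([[np.cos(yaw),-np.sin(yaw)],[np.sin(yaw),np.cos(yaw)]])
q=P@R; e=np.percentile(q,[.3,99.7],axis=0); print("edges",e,e[1]-e[0])
o=R@np.array([e[1,0]-65+.5,(e[0,1]+e[1,1])/2]); print("origin",o)
np.save("fx.npy",np.array([o[0],o[1],yaw]))
def F(P): return np.c_[(P[:,:2]-o)@R,P[:,2]]
A=F(W[95:262,260:380].reshape(-1,3))
t=A[(A[:,2]>66)&(A[:,2]<80)&(abs(A[:,1])<22)]
print("tube x",np.percentile(t[:,0],[.5,99.5]))
for a,bb in [(-210,-150),(-150,-100),(-100,-50),(-30,20),(30,75),(75,100)]:
    q=t[(t[:,0]>a)&(t[:,0]<bb)]; print(a,np.percentile(q[:,1],[1,99]).round(1),np.percentile(q[:,2],95).round(1))
fl=A[(A[:,2]>90)&(abs(A[:,0])<40)&(A[:,1]<-20)&(A[:,1]>-70)]
for lo in range(90,150,6):
    q=fl[(fl[:,2]>=lo)&(fl[:,2]<lo+6)]
    if len(q): print("flap z",lo,len(q),q.min(0).round(1),q.max(0).round(1))
nu=A[(A[:,2]>70)&(abs(A[:,0])<40)&(A[:,1]>50)&(A[:,1]<140)]; print("nut",len(nu),np.percentile(nu,[1,50,99],axis=0).round(1))
d2=dict(np.load("side0.npz"));B=F(pts(d2).reshape(-1,3))
nu=B[(B[:,2]>55)&(abs(B[:,0])<40)&(B[:,1]>45)&(B[:,1]<140)]; print("nut side",len(nu),np.percentile(nu,[1,50,99],axis=0).round(1))
fl=B[(B[:,2]>85)&(abs(B[:,0])<40)&(B[:,1]<-20)&(B[:,1]>-80)]
for lo in range(84,150,6):
    q=fl[(fl[:,2]>=lo)&(fl[:,2]<lo+6)]
    if len(q): print("flap side z",lo,len(q),q.min(0).round(1),q.max(0).round(1))
tb=A0=F(W[60:270,370:500].reshape(-1,3)); g=tb[(tb[:,2]>60)]; print("toolbox y max",np.percentile(g[:,1],99.5),g[:,2].max())
E
```

```text
((441.5380859375, -115.6978530883789), (295.1181335449219, 147.373291015625), 7.190021514892578)
edges [[ 277.90182388 -241.00925947]
 [ 570.64115383  -95.12630291]] [292.73932996 145.88295655]
origin [ 522.62107355 -106.26786985]
tube x [-224.95679616  108.34670726]
-210 [-16.1  16.6] 74.7
-150 [-15.3  16. ] 74.2
-100 [-14.5  15.4] 73.7
-30 [-14.   15.6] 72.8
30 [-13.4  14.2] 71.9
75 [-11.9  13.2] 71.5
flap z 90 4 [-15.3 -62.1  93.4] [ 20.4 -54.8  95.9]
flap z 96 12 [-15.7 -61.4  96.9] [ 17.2 -55.7 102. ]
flap z 102 18 [-15. -59. 102.] [ 18.5 -53.9 107.9]
flap z 108 48 [-15.6 -55.9 108.1] [ 20.4 -33.4 114. ]
flap z 114 34 [-15.4 -53.3 114. ] [ 19.4 -32.9 119.8]
flap z 120 39 [-15.3 -53.2 120.1] [ 18.  -33.1 125.9]
flap z 126 23 [-15.6 -44.6 126. ] [ 11.5 -33.5 130.6]
flap z 132 11 [-15.2 -40.9 132.2] [ 20.2 -32.8 137.8]
flap z 138 30 [-15.6 -40.  138.7] [ 20.3 -32.6 143.9]
flap z 144 21 [-14.7 -40.8 144. ] [ 19.6 -34.4 146.3]
nut 205 [[-12.8  64.4  75.6]
 [  0.   81.7  87.3]
 [ 16.5  96.8  95.8]]
nut side 224 [[-12.9  56.5  56.4]
 [ -1.5  71.6  81.7]
 [ 11.8  91.7  95. ]]
flap side z 84 31 [-15.9 -64.1  85. ] [ 19.9 -56.1  90. ]
flap side z 90 48 [-16.1 -64.9  90.2] [ 21.  -54.9  95.9]
flap side z 96 51 [-15.7 -63.3  96.1] [ 22.3 -52.3 101.9]
flap side z 102 67 [-16.2 -61.  102.1] [ 21.9 -44.9 108. ]
flap side z 108 77 [-16.1 -58.2 108. ] [ 22.  -36.5 113.9]
flap side z 114 65 [-15.8 -54.8 114. ] [ 23.7 -34.6 119.8]
flap side z 120 58 [-16.4 -55.3 120.4] [ 17.  -36.3 126. ]
flap side z 126 48 [-16.  -44.8 126. ] [ 17.6 -35.9 132. ]
flap side z 132 38 [-16.3 -43.9 132.1] [ 20.2 -35.6 138. ]
flap side z 138 35 [-14.9 -43.5 138. ] [ 15.8 -33.8 144. ]
flap side z 144 23 [-14.4 -42.9 144.2] [ 19.  -33.5 146.4]
toolbox y max 143.15660332083013 954.0396591175988
```

```bash
python3 - <<'E'
from h import *
o=np.array([525.,-106.]);yaw=.12; np.save("fx.npy",[*o,yaw])
R=np.array([[np.cos(yaw),-np.sin(yaw)],[np.sin(yaw),np.cos(yaw)]])
def F(P): return np.c_[(P[:,:2]-o)@R,P[:,2]]
for n in ["top","side"]:
    W=pts(dict(np.load(n+"0.npz")))
    A=F(W.reshape(-1,3)); A=A[np.isfinite(A[:,2])&(A[:,2]<400)]
    g=A[(A[:,0]>-60)&(A[:,0]<100)&(A[:,1]<-90)&(A[:,1]>-300)]
    for lo in [30,60,90,110,130,150]: 
        q=g[(g[:,2]>lo)]; print(n,"box z>",lo,len(q),q[:,1].max().round() if len(q) else 0, np.percentile(q[:,2],99) if len(q) else 0)
    g=A[(A[:,0]>-100)&(A[:,0]<200)&(A[:,1]>110)&(A[:,1]<450)&(A[:,2]>30)]; print("vise",g.min(0).round(),np.percentile(g,99,axis=0).round())
E
```

```text
top box z> 30 7254 -140.0 173.58159397150092
top box z> 60 6963 -140.0 173.6453963628593
top box z> 90 6652 -140.0 173.8330214709178
top box z> 110 6488 -140.0 173.88395113609545
top box z> 130 6203 -141.0 174.12684568643473
top box z> 150 156 -224.0 177.84689119371356
vise [-100.  110.   30.] [193. 430. 153.]
side box z> 30 4224 -143.0 175.28795327238046
side box z> 60 4224 -143.0 175.28795327238046
side box z> 90 4224 -143.0 175.28795327238046
side box z> 110 4224 -143.0 175.28795327238046
side box z> 130 4224 -143.0 175.28795327238046
side box z> 150 190 -228.0 177.36045332988337
vise [-99. 110.  30.] [187. 426. 152.]
```

```bash
cat >> h.py <<'E'
fo=np.array([525.,-106.,0.]); fyaw=.12
FR=Ro.from_euler('z',fyaw).as_matrix()
def w2f(p): return (np.asarray(p)-fo)@FR
def f2w(p): return fo+FR@np.asarray(p,float)
def go(pw,yaw=np.pi/2+fyaw,base=None):
    """relative shift (cm) and rotvec from the present pose to world point pw, tool down with yaw"""
    s=read_state(); T=toolT(s)
    Rt=Ro.from_euler('xyz',[np.pi,0,yaw]).as_matrix()
    print("shift cm",(T[:3,:3].T@(np.asarray(pw)-T[:3,3])/10).round(2),"rv",Ro.from_matrix(T[:3,:3].T@Rt).as_rotvec().round(3))
def st():
    s=read_state(); print("t",round(s["clock"],2),"fix",w2f(s["eef_pos"]).round(1),"rot",s["tool_rot"].round(3),"F",(s["force"]@FR).round(2),"M",(s["torque"]@FR).round(2),"w",round(s["width"],1),"q",s["qpos"].round(2))
E
python3 - <<'E'
from h import *
go([430,430,290],2.25); go([530,100,290],1.7)
print(f2w([0,-90,170]),f2w([0,-75,125]))
E
```

```text
shift cm [-30.57 -12.4   -5.9 ] rv [-0.001  0.     0.633]
shift cm [-48.68 -41.75  -5.88] rv [-1.000e-03  1.000e-03  1.183e+00]
[ 535.77409866 -195.35277723  170.        ] [ 533.97841555 -180.46064769  125.        ]
```

carry_out --series '[[[-3.7,-1.5,-0.7,0,0,0.1,0],[-7.4,-3.0,-1.4,0,0,0.2,0],[-11.1,-4.5,-2.1,0,0,0.3,0],[-14.8,-6.0,-2.8,0,0,0.4,0],[-18.5,-7.5,-3.5,0,0,0.5,0]]]'

```text
clock: 0.67
eef_pos: [327.2, 507.2, 266.7]
tool_rot: [3.142, -0.0, 2.378]
force: [0.0, 1.4, -0.1]
width: 25.3
```

```bash
python3 - <<'E'
from h import *
st();go([430,430,290],2.25); go([530,100,290],1.7)
E
```

```text
t 0.67 fix [-123.   632.5  266.7] rot [ 3.142 -0.     2.378] F [ 0.19  1.41 -0.14] M [ 0.01 -0.01  0.01] w 25.3 q [-1.16  0.53  0.18  1.61 -0.11  1.01 -0.13]
shift cm [-12.77   1.53  -2.33] rv [ 0.    -0.     0.128]
shift cm [-42.81 -15.39  -2.34] rv [ 0.    -0.     0.678]
```

carry_out --series '[[[-4.0,-0.5,-0.4,0,0,0.1,0],[-8.0,-1.2,-0.8,0,0,0.2,0],[-12.0,-2.0,-1.2,0,0,0.3,0],[-16.0,-2.8,-1.6,0,0,0.4,0],[-20.0,-3.8,-2.0,0,0,0.5,0]]]'

```text
clock: 1.08
eef_pos: [445.9, 341.8, 286.6]
tool_rot: [3.141, -0.0, 1.878]
force: [0.2, 0.4, 1.2]
width: -0.1
```

```bash
python3 - <<'E'
from h import *
st(); go([530,60,230],1.69)
E
```

```text
t 1.08 fix [-24.9 454.  286.6] rot [ 3.141 -0.     1.878] F [0.28 0.41 1.19] M [-0.04 -0.03  0.06] w -0.1 q [-0.93  0.46  0.34  1.7  -0.18  1.01 -0.22]
shift cm [-29.4   -0.51   5.65] rv [ 0.    -0.     0.188]
```

carry_out --series '[[[-4.1,-0.1,0.5,0,0,0.04,0],[-8.2,-0.2,1.0,0,0,0.08,0],[-12.3,-0.2,1.5,0,0,0.12,0],[-16.4,-0.3,2.0,0,0,0.16,0],[-20.5,-0.4,2.5,0,0,0.19,0]]]'

```text
clock: 1.5
eef_pos: [504.3, 145.2, 261.3]
tool_rot: [3.141, -0.0, 1.691]
force: [0.3, -0.1, 0.3]
width: -0.4
```

```bash
python3 - <<'E'
from h import *
st(); go(f2w([0,40,200]))
E
```

```text
t 1.5 fix [  9.5 251.9 261.3] rot [ 3.141 -0.     1.691] F [ 0.28 -0.1   0.27] M [ 0.06 -0.08  0.03] w -0.4 q [-0.62  0.44  0.41  1.84 -0.22  0.91  0.01]
shift cm [-21.19  -0.96   6.12] rv [ 0. -0.  0.]
```

carry_out --series '[[[-4.1,-0.2,0.5,0,0,0,0],[-8.2,-0.4,1.0,0,0,0,0],[-12.3,-0.6,2.0,0,0,0,0],[-16.4,-0.8,3.0,0,0,0,0],[-19.5,-1.0,4.0,0,0,0,0]]]'

```text
clock: 1.92
eef_pos: [517.9, -51.3, 221.3]
tool_rot: [3.141, 0.001, 1.691]
force: [0.3, 0.2, 0.4]
width: 0.3
```

```bash
python3 - <<'E'
from h import *
st(); s=read_state(); d=get_image("wrist"); T=toolT(s)@d["T_tool_cam"]; d["T"]=T; np.savez("w1.npz",**d)
cv2.imwrite("pics/w1.png",cv2.resize(d["img"],None,fx=1.5,fy=1.5))
for p in [(0,43,31),(0,-36,53),(0,0,74),(0,43+78*np.sin(.62),31+78*np.cos(.62))]: print(p,proj(d,f2w(p)).round(1))
A=w2f(pts(d)); 
nu=A[(A[...,2]>65)&(abs(A[...,0])<30)&(A[...,1]>45)&(A[...,1]<140)]; print(np.percentile(nu,[1,50,99],axis=0).round(1))
E
```

```text
t 1.92 fix [ -0.5  55.2 221.3] rot [3.141e+00 1.000e-03 1.691e+00] F [0.36 0.15 0.38] M [0.01 0.01 0.03] w 0.3 q [-0.23  0.48  0.4   1.9  -0.25  0.81  0.42]
(0, 43, 31) [253.3 176.1]
(0, -36, 53) [253.4 251.3]
(0, 0, 74) [253.4 229.1]
(0, np.float64(88.3207425219098), np.float64(94.48251961967765)) [253.5 143.8]
[[-29.2  47.9  84. ]
 [ -0.6  68.  284.8]
 [ 29.3 131.7 364.6]]
```

View pics/w1.png

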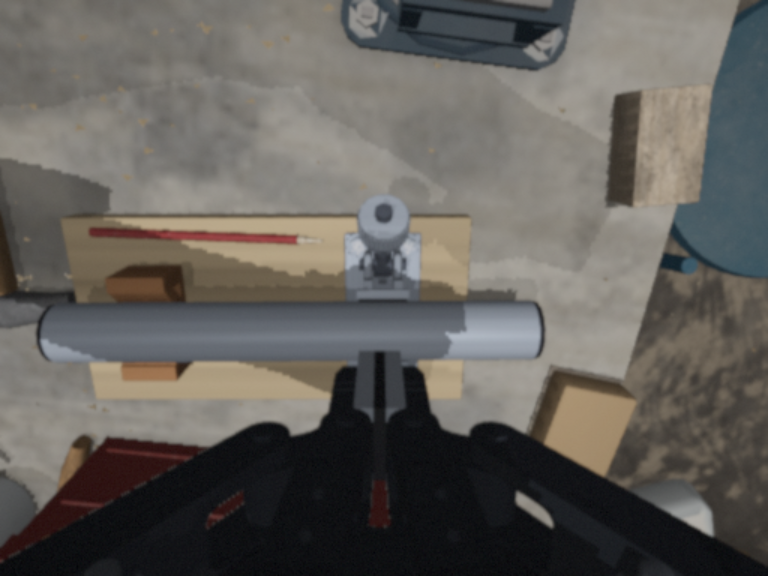

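The nut is at px (255,148) and the bolt tip at (256,142), which puts the lean at about 0.63. The pencil is clear of my path. Next I go over and behind the flap.

carry_out --series '[[[-4.1,0.1,0.5,0,0,0,0],[-8.2,0.1,1.5,0,0,0,0],[-12.0,0.1,2.5,0,0,0,0],[-13.5,0.1,5.5,0,0,0,0],[-13.5,0.1,8.5,0,0,0,0]]]'

```text
clock: 2.38
eef_pos: [536.3, -188.2, 136.8]
tool_rot: [3.138, 0.006, 1.686]
force: [0.1, 0.6, 0.3]
width: 0.3
```

```bash
python3 - <<'E'
from h import *
st()
for th,r in [(1.48,80),(1.3,80),(1.1,81),(.9,82),(.7,83),(.5,84),(.35,85),(.2,86),(.1,87),(0,87),(-.1,87)]:
    print(th,np.round([-47+r*np.cos(th)-13*np.sin(th),53+r*np.sin(th)+13*np.cos(th)],1))
d=get_image("side"); cv2.imwrite("pics/s2.png",cv2.resize(d["img"][130:310,210:410],None,fx=4,fy=4))
E
```

```text
t 2.38 fix [  1.4 -83.  136.8] rot [3.138 0.006 1.686] F [0.21 0.61 0.32] M [ 0.02 -0.02 -0.05] w 0.3 q [ 0.07  0.66  0.34  1.85 -0.32  0.68  0.71]
1.48 [-52.7 133.8]
1.3 [-38.1 133.6]
1.1 [-21.8 131.1]
0.9 [ -6.2 125.3]
0.7 [  8.1 116.4]
0.5 [ 20.5 104.7]
0.35 [28.4 94.4]
0.2 [34.7 82.8]
0.1 [38.3 74.6]
0 [40. 66.]
-0.1 [40.9 57.2]
```

View pics/s2.png

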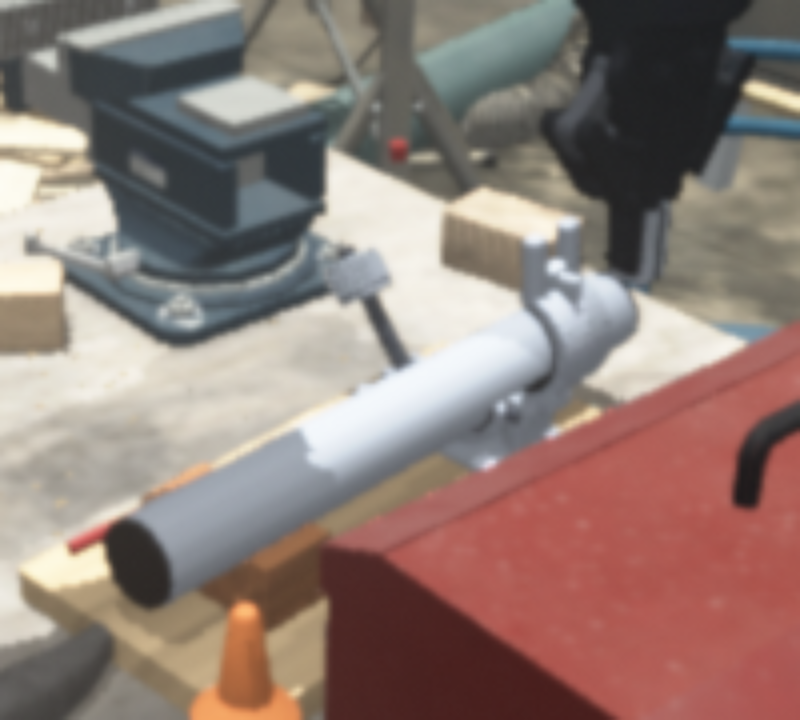

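The fingers hang clear behind the ear. I'll push forward gently.

carry_out --series '[[[0.7,0,0.1,0,0,0,0],[1.4,0,0.2,0,0,0,0],[2.1,0,0.2,0,0,0,0],[2.6,0,0.2,0,0,0,0],[3.1,0,0.2,0,0,0,0]]]'

```text
clock: 2.85
eef_pos: [532.7, -150.0, 136.0]
tool_rot: [3.138, 0.002, 1.695]
force: [1.3, -2.2, 2.0]
width: -0.4
```

```bash
python3 - <<'E'
from h import *
st()
E
```

```text
t 2.85 fix [  2.4 -44.6 136. ] rot [3.138e+00 2.000e-03 1.695e+00] F [ 1.06 -2.38  2.01] M [-0.51 -0.01 -0.04] w -0.4 q [ 0.01  0.64  0.34  1.89 -0.33  0.66  0.66]
```

carry_out --series '[[[0.7,0,0.2,0,0,0,0],[1.5,0,0.35,0,0,0,0],[2.3,0,0.5,0,0,0,0],[3.1,0,0.75,0,0,0,0],[3.9,0,1.1,0,0,0,0]]]'

```text
clock: 3.27
eef_pos: [527.2, -110.9, 123.3]
tool_rot: [3.141, -0.0, 1.693]
force: [0.6, -0.6, 1.5]
width: 0.2
```

```bash
python3 - <<'E'
from h import *
st()
E
```

```text
t 3.27 fix [  1.6  -5.2 123.3] rot [ 3.141 -0.     1.693] F [ 0.55 -0.64  1.47] M [-0.25 -0.28  0.01] w 0.2 q [-0.06  0.65  0.33  1.94 -0.35  0.61  0.61]
```

carry_out --series '[[[0.7,0,0.4,0,0,0,0],[1.3,0,0.85,0,0,0,0],[1.95,0,1.4,0,0,0,0],[2.5,0,2.0,0,0,0,0],[2.95,0,2.5,0,0,0,0]]]'

```text
clock: 3.68
eef_pos: [523.5, -81.5, 97.6]
tool_rot: [3.141, -0.001, 1.694]
force: [2.9, 1.2, 1.8]
width: -0.1
```

```bash
python3 - <<'E'
from h import *
st()
E
```

```text
t 3.68 fix [ 1.4 24.5 97.6] rot [ 3.141e+00 -1.000e-03  1.694e+00] F [3.05 0.85 1.75] M [ 0.04 -0.65  0.01] w -0.1 q [-0.1   0.68  0.3   1.98 -0.37  0.54  0.59]
```

```bash
python3 - <<'E'
from h import *
s=read_state(); d=get_image("wrist"); st()
cv2.imwrite("pics/w2.png",cv2.resize(d["img"][130:330,130:380],None,fx=3,fy=3))
d=get_image("side"); cv2.imwrite("pics/s3.png",cv2.resize(d["img"][130:280,260:410],None,fx=4,fy=4))
E
```

```text
t 3.73 fix [ 1.3 25.2 96.7] rot [-3.141e+00 -1.000e-03  1.694e+00] F [ 3.89  1.12 -2.23] M [ 0.27 -1.08 -0.07] w 0.2 q [-0.1   0.68  0.3   1.98 -0.38  0.54  0.59]
```

View pics/w2.png

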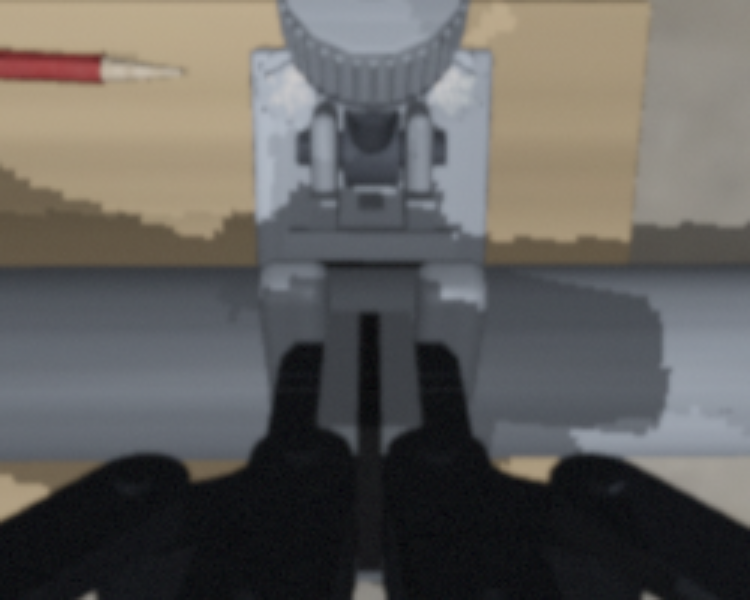

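View pics/s3.png

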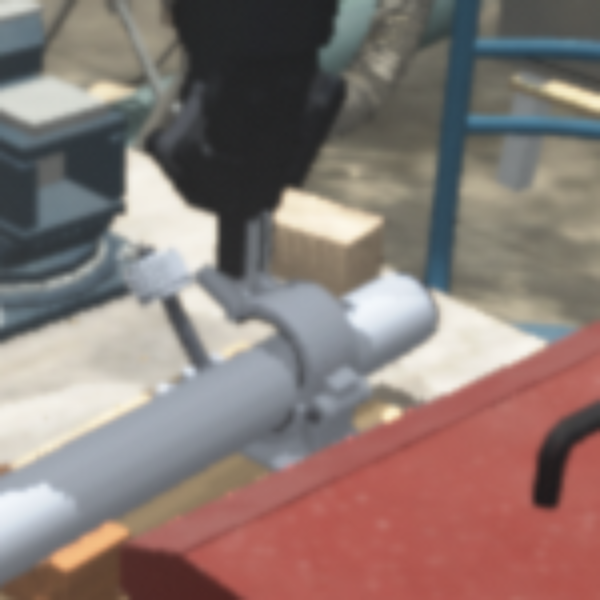

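The closed tips are about 16 mm wide, barely wider than the 14 mm slot at crop px (325–420), and Fx shows them catching on its edge. I'll lift and open to 18 mm so each finger bears on its own prong.

carry_out --series '[[[-0.3,0,-0.8,0,0,0,0],[-0.3,0,-2.0,0,0,0,1.8],[-0.3,0,-2.0,0,0,0,1.8],[-0.3,0,-2.0,0,0,0,1.8]]]'

```text
clock: 4.12
eef_pos: [522.5, -86.4, 118.2]
tool_rot: [-3.14, -0.0, 1.692]
force: [-0.5, 0.0, -1.4]
width: 17.8
```

```bash
python3 - <<'E'
from h import *
s=read_state(); d=get_image("wrist"); st()
cv2.imwrite("pics/w3.png",cv2.resize(d["img"][130:330,130:380],None,fx=3,fy=3))
d=get_image("side"); cv2.imwrite("pics/s4.png",cv2.resize(d["img"][130:280,260:410],None,fx=4,fy=4))
A=w2f(pts(d)); np.save("A.npy",A)
fl=A[(A[...,2]>60)&(A[...,2]<140)&(abs(A[...,0]-1)<17)&(A[...,1]>15)&(A[...,1]<58)]
print(fl[::6].round(1).tolist())
E
```

```text
t 4.17 fix [ -0.2  20.  117.8] rot [-3.14  -0.     1.692] F [-0.14  0.55 -0.46] M [-0.02 -0.05 -0.07] w 18.2 q [-0.11  0.65  0.33  1.96 -0.36  0.59  0.58]
[[9.1, 21.8, 139.5], [9.7, 19.6, 135.7], [8.7, 16.1, 132.9], [9.2, 16.2, 128.4], [8.8, 18.1, 123.6], [8.7, 20.2, 118.6], [-15.1, 20.6, 120.2], [-9.5, 35.0, 109.0], [13.7, 25.9, 103.9], [-9.1, 32.6, 107.4], [11.7, 24.2, 103.0], [-11.2, 30.8, 106.6], [11.2, 23.7, 101.1], [-10.4, 28.8, 104.8], [-13.4, 31.4, 102.8], [4.6, 20.8, 100.1], [-4.9, 25.6, 99.6], [-10.0, 21.4, 100.8], [-15.4, 26.9, 98.6], [-5.9, 17.1, 98.6], [-8.9, 17.1, 97.5], [-10.5, 15.7, 96.4], [-15.5, 16.1, 87.1]]
```

View pics/w3.png

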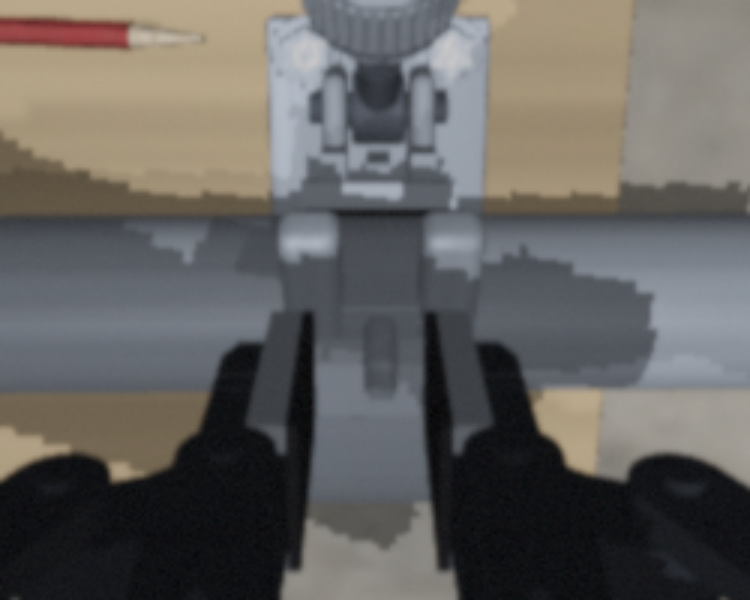

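View pics/s4.png

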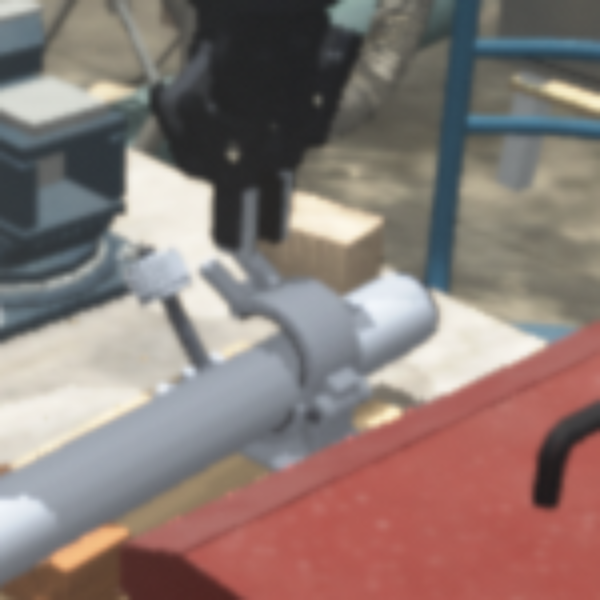

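carry_out --series '[[[0.15,0.2,0.8,0,0,0,1.8],[0.3,0.2,1.4,0,0,0,1.8],[0.55,0.2,1.9,0,0,0,1.8],[0.8,0.2,2.3,0,0,0,1.8],[1.1,0.2,2.7,0,0,0,1.8]]]'

```text
clock: 4.63
eef_pos: [523.8, -74.7, 90.4]
tool_rot: [-3.141, 0.0, 1.693]
force: [0.6, -0.6, -0.3]
width: 18.0
```

```bash
python3 - <<'E'
from h import *
st()
E
```

```text
t 4.63 fix [ 2.6 31.3 90.4] rot [-3.141  0.     1.693] F [ 0.57 -0.69 -0.27] M [-0.19 -0.04 -0.06] w 18.0 q [-0.11  0.69  0.3   1.98 -0.38  0.53  0.58]
```

carry_out --series '[[[0.2,0,0.3,0,0,0,1.8],[0.35,0,0.6,0,0,0,1.8],[0.5,0,0.9,0,0,0,1.8],[0.6,0,1.2,0,0,0,1.8],[0.7,0,1.4,0,0,0,1.8]]]'

```text
clock: 5.05
eef_pos: [523.2, -67.6, 77.0]
tool_rot: [-3.141, -0.0, 1.693]
force: [-0.0, -0.4, 0.8]
width: 18.1
```

```bash
python3 - <<'E'
from h import *
st();s=read_state(); d=get_image("wrist"); st()
cv2.imwrite("pics/w4.png",cv2.resize(d["img"][130:330,130:380],None,fx=3,fy=3))
d=get_image("side"); cv2.imwrite("pics/s5.png",cv2.resize(d["img"][130:280,260:410],None,fx=4,fy=4))
E
```

```text
t 5.05 fix [ 2.8 38.4 77. ] rot [-3.141 -0.     1.693] F [-0.09 -0.39  0.78] M [-0.08 -0.03 -0.  ] w 18.1 q [-0.11  0.71  0.28  1.99 -0.4   0.49  0.58]
t 5.1 fix [ 2.7 38.7 76.7] rot [-3.141e+00 -1.000e-03  1.693e+00] F [-0.83  0.61 -0.62] M [-0.01  0.03 -0.01] w 18.0 q [-0.11  0.71  0.28  1.99 -0.4   0.49  0.58]
```

View pics/w4.png

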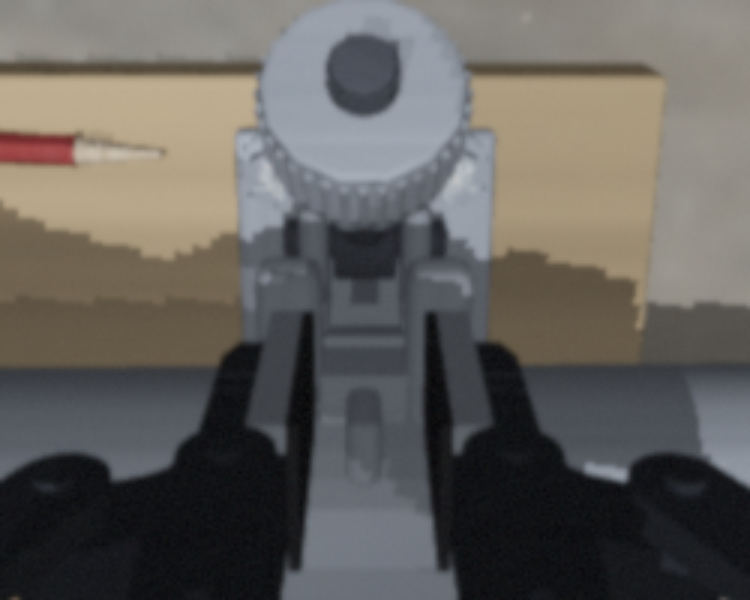

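View pics/s5.png

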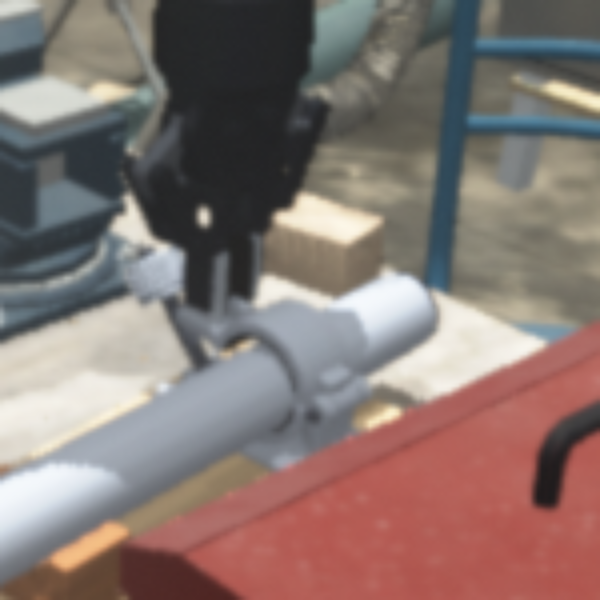

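carry_out --series '[[[0,-0.05,0.1,0,0,0,1.8],[0.05,-0.05,0.2,0,0,0,1.8],[0.1,-0.05,0.3,0,0,0,1.8],[0.1,-0.05,0.4,0,0,0,1.8],[0.1,-0.05,0.5,0,0,0,1.8]]]'

```text
clock: 5.57
eef_pos: [522.8, -66.6, 72.3]
tool_rot: [3.141, -0.0, 1.693]
force: [-0.2, 0.6, 0.7]
width: 18.1
```

carry_out --series '[[[0,0,0.07,0,0,0,1.8],[0,0,0.14,0,0,0,1.8],[0,0,0.21,0,0,0,1.8],[0,0,0.28,0,0,0,1.8],[0,0,0.35,0,0,0,1.8]]]'

```text
clock: 5.98
eef_pos: [522.7, -66.8, 68.7]
tool_rot: [-3.141, -0.0, 1.693]
force: [-0.6, 0.4, 0.3]
width: 18.3
```

carry_out --series '[[[0,0,0.05,0,0,0,1.8],[0,0,0.1,0,0,0,1.8],[0,0,0.15,0,0,0,1.8],[0,0,0.2,0,0,0,1.8],[0,0,0.25,0,0,0,1.8]]]'

```text
clock: 6.4
eef_pos: [522.7, -66.8, 66.2]
tool_rot: [-3.142, -0.0, 1.693]
force: [0.4, 0.9, 0.1]
width: 18.0
```

```bash
python3 - <<'E'
from h import *
st()
E
```

```text
t 6.4 fix [ 2.4 39.2 66.2] rot [-3.142 -0.     1.693] F [0.52 0.81 0.12] M [0.09 0.   0.01] w 18.0 q [-0.1   0.73  0.27  2.   -0.41  0.47  0.59]
```

carry_out --series '[[[0,0,0.04,0,0,0,1.8],[0,0,0.08,0,0,0,1.8],[0,0,0.12,0,0,0,1.8],[0,0,0.16,0,0,0,1.8],[0,0,0.2,0,0,0,1.8]]]'

```text
clock: 6.82
eef_pos: [522.7, -66.8, 64.2]
tool_rot: [-3.142, -0.0, 1.693]
force: [0.5, 1.1, 1.3]
width: 18.2
```

```bash
python3 - <<'E'
from h import *
st();s=read_state(); d=get_image("side"); cv2.imwrite("pics/s6.png",cv2.resize(d["img"][170:260,280:400],None,fx=6,fy=6,interpolation=cv2.INTER_CUBIC))
st()
E
```

```text
t 6.82 fix [ 2.4 39.2 64.2] rot [-3.142 -0.     1.693] F [0.6  1.02 1.26] M [ 0.11 -0.01  0.01] w 18.2 q [-0.1   0.73  0.27  2.   -0.41  0.46  0.59]
t 6.87 fix [ 2.4 39.2 64.2] rot [-3.142 -0.     1.693] F [ 0.43  0.29 -0.06] M [ 0.03  0.02 -0.01] w 18.1 q [-0.1   0.73  0.27  2.   -0.41  0.46  0.59]
```

View pics/s6.png

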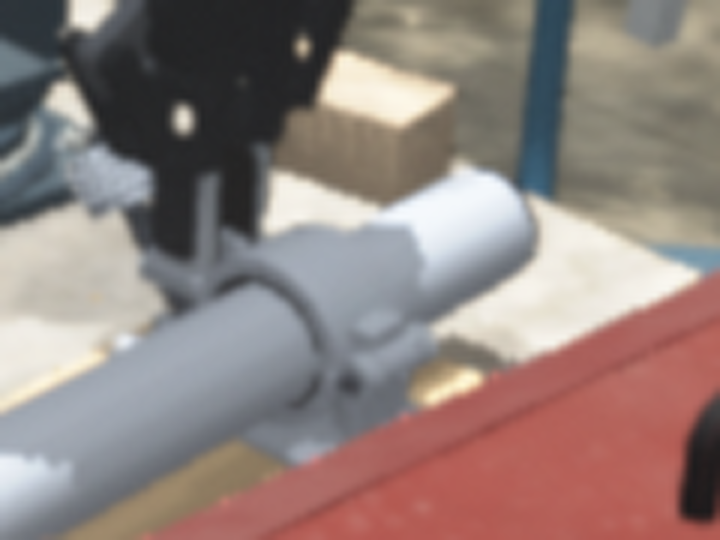

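The flap is nearly down in the side view, and I feel no bearing yet. I'll continue in small steps.

carry_out --series '[[[0,0,0.04,0,0,0,1.8],[0,0,0.08,0,0,0,1.8],[0,0,0.12,0,0,0,1.8],[0,0,0.16,0,0,0,1.8]]]'

```text
clock: 7.2
eef_pos: [522.7, -66.8, 62.7]
tool_rot: [3.142, -0.0, 1.693]
force: [1.0, 1.2, 0.7]
width: 18.4
```

carry_out --series '[[[0,0,0.04,0,0,0,1.8],[0,0,0.08,0,0,0,1.8],[0,0,0.12,0,0,0,1.8],[0,0,0.16,0,0,0,1.8]]]'

```text
clock: 7.53
eef_pos: [522.8, -66.8, 61.1]
tool_rot: [3.142, -0.0, 1.693]
force: [-1.1, 0.8, 2.2]
width: 18.2
```

```bash
python3 - <<'E'
from h import *
st()
E
```

```text
t 7.53 fix [ 2.5 39.2 61.1] rot [ 3.142 -0.     1.693] F [-1.04  0.93  2.19] M [ 0.17  0.06 -0.01] w 18.2 q [-0.1   0.73  0.26  2.   -0.41  0.46  0.59]
```

carry_out --series '[[[0,0,0.03,0,0,0,1.8],[0,0,0.06,0,0,0,1.8],[0,0,0.06,0,0,0,1.8]]]'

```text
clock: 7.78
eef_pos: [522.8, -66.8, 60.7]
tool_rot: [3.141, -0.0, 1.693]
force: [-0.3, 1.7, 4.7]
width: 18.0
```

carry_out --series '[[[0,0,0.03,0,0,0,1.8],[0,0,0.06,0,0,0,1.8],[0,0,0.06,0,0,0,1.8]]]'

```text
clock: 8.03
eef_pos: [522.7, -66.7, 60.3]
tool_rot: [3.141, -0.0, 1.693]
force: [-1.4, 1.3, 7.1]
width: 18.0
```

Bearing is felt: the force rises from 2 to 7 N at TCP z 60.7. I'll back off straight up and check the vise clearance on the bolt's side.

carry_out --series '[[[0,0,-0.2,0,0,0,1.8],[0,0,-1.0,0,0,0,1.8],[-0.2,0,-3.0,0,0,0,1.8],[-0.2,0,-5.0,0,0,0,1.8],[0.5,0,-7.0,0,0,0,1.8]]]'

```text
clock: 8.45
eef_pos: [522.0, -63.9, 131.0]
tool_rot: [-3.141, 0.002, 1.69]
force: [1.3, -0.2, -0.1]
width: 17.9
```

```bash
python3 - <<'E'
from h import *
st(); s=read_state(); d=get_image("wrist"); d["T"]=toolT(s)@d["T_tool_cam"]; np.savez("w5.npz",**d)
cv2.imwrite("pics/w5.png",cv2.resize(d["img"],None,fx=1.5,fy=1.5))
A=w2f(pts(dict(np.load("top0.npz")))).reshape(-1,3)
for lo in (15,50,100):
    g=A[(abs(A[:,0])<90)&(A[:,1]>105)&(A[:,1]<450)&(A[:,2]>lo)&(A[:,2]<250)]; print(lo,g[:,1].min(),np.percentile(g[:,1],1))
print("tip proj", [proj(d,f2w([2,43+78*np.sin(f),31+78*np.cos(f)])).round(1).tolist() for f in (.5,.6,.7)])
for w in [(2,56,61)]: print(proj(d,f2w(w)))
E
```

```text
t 8.45 fix [  2.1  42.2 131. ] rot [-3.141e+00  2.000e-03  1.690e+00] F [ 1.3  -0.4  -0.14] M [-0.02  0.01  0.02] w 17.9 q [-0.16  0.62  0.35  1.97 -0.35  0.61  0.53]
15 180.78799177340383 185.3925368088756
50 180.83244276674193 185.0666106993526
100 180.95438192617564 186.54873888818446
tip proj [[252.7, 161.9], [252.7, 148.8], [252.7, 136.7]]
[252.81753174 184.33773616]
```

View pics/w5.png

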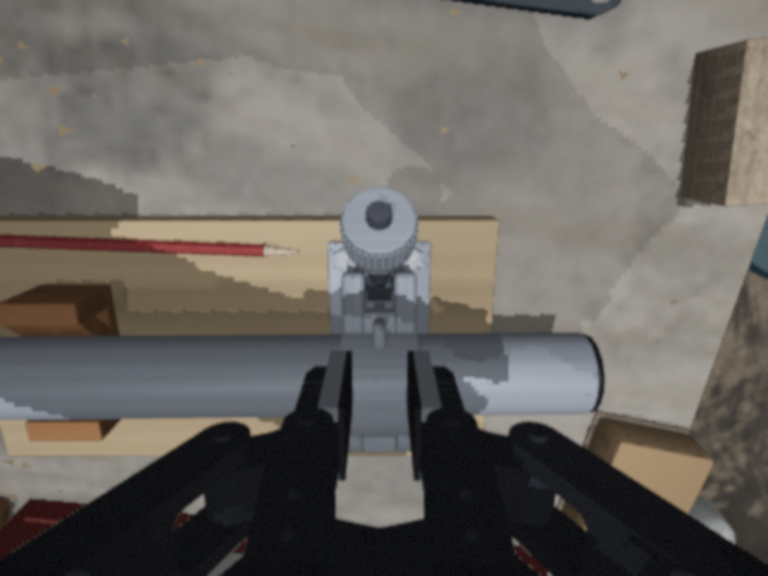

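The flap lies closed. The bolt tip is at px (252.7,142) of the original image, so the lean is about 0.65, and it sits centred at fixture x ≈ 2. Now I go outside the nut.

carry_out --series '[[[3.5,0,0,0,0,0,1.8],[7.0,0,0,0,0,0,1.8],[7.8,0,1.5,0,0,0,1.8],[7.8,0,3.6,0,0,0,1.8],[7.8,0,5.6,0,0,0,1.8]]]'

```text
clock: 8.92
eef_pos: [513.2, 17.1, 73.9]
tool_rot: [3.14, -0.0, 1.696]
force: [-0.6, -0.4, -0.2]
width: 17.7
```

carry_out --series '[[[-0.4,0,0,0,0,0,1.8],[-0.8,0,0,0,0,0,1.8],[-1.2,0,0,0,0,0,1.8],[-1.6,0,0,0,0,0,1.8],[-2.0,0,0,0,0,0,1.8]]]'

```text
clock: 9.33
eef_pos: [515.1, -2.9, 75.1]
tool_rot: [3.141, -0.003, 1.693]
force: [-1.5, 7.4, 6.5]
width: 18.2
```

```bash
python3 - <<'E'
from h import *
st()
E
```

```text
t 9.33 fix [  2.6 103.5  75.1] rot [ 3.141e+00 -3.000e-03  1.693e+00] F [-0.6   7.52  6.47] M [ 1.69  0.17 -0.05] w 18.2 q [-0.23  0.7   0.28  2.03 -0.42  0.47  0.48]
```

The fingertips caught the nut's top rim: Fy 7.5 and Fz 6.5 N act through the pivot, so the bolt isn't turning. I'll back off, go lower and push on its side.

carry_out --series '[[[0.5,0,-0.1,0,0,0,1.8],[1.3,0,0,0,0,0,1.8],[1.5,0,0.7,0,0,0,1.8],[1.5,0,1.4,0,0,0,1.8],[1.5,0,1.5,0,0,0,1.8]]]'

```text
clock: 9.75
eef_pos: [512.5, 10.9, 57.6]
tool_rot: [-3.14, 0.0, 1.694]
force: [-0.0, 0.6, 0.1]
width: 18.0
```

```bash
python3 - <<'E'
from h import *
st(); s=read_state(); d=get_image("wrist"); d["T"]=toolT(s)@d["T_tool_cam"]; np.savez("w6.npz",**d)
cv2.imwrite("pics/w6.png",cv2.resize(d["img"][100:384,100:400],None,fx=2,fy=2))
d=get_image("side"); cv2.imwrite("pics/s7.png",cv2.resize(d["img"][150:260,260:400],None,fx=5,fy=5,interpolation=cv2.INTER_CUBIC))
E
```

```text
t 9.75 fix [  1.5 117.5  57.6] rot [-3.14   0.     1.694] F [0.04 0.57 0.08] M [-0.05  0.01  0.04] w 18.0 q [-0.25  0.73  0.27  2.04 -0.44  0.43  0.47]
```

View pics/w6.png

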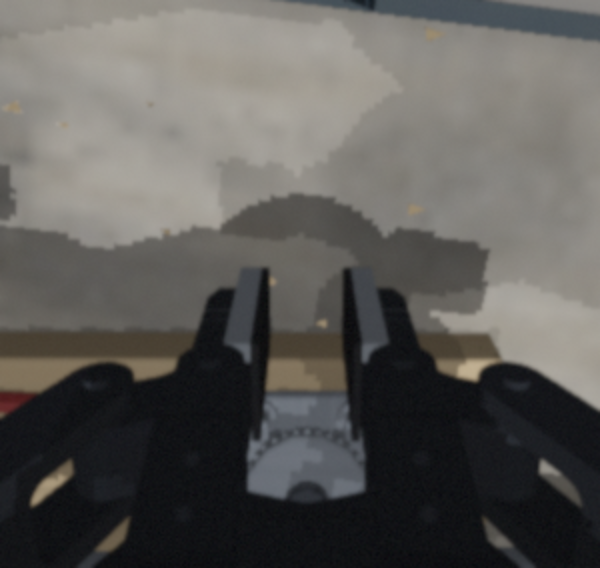

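View pics/s7.png

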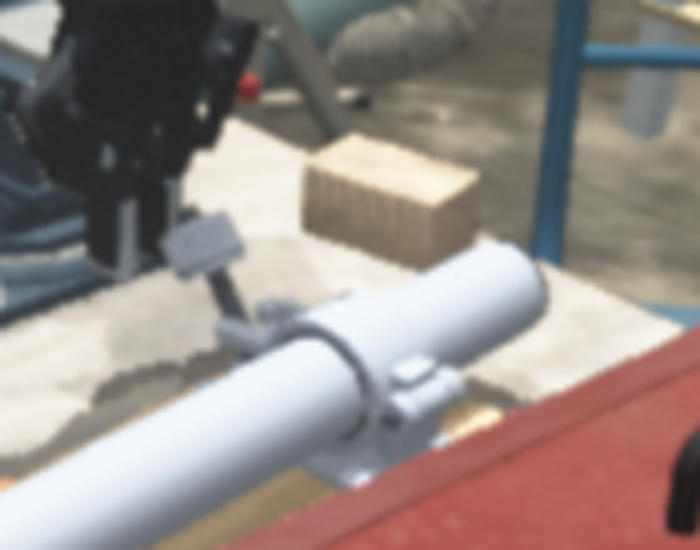

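The fingers are outside the nut and level with its side, and the flap is still closed. I'll push in gently.

carry_out --series '[[[-0.5,0.05,0,0,0,0,1.8],[-1.0,0.05,0,0,0,0,1.8],[-1.5,0.05,0,0,0,0,1.8],[-1.9,0.05,0,0,0,0,1.8],[-2.3,0.05,0,0,0,0,1.8]]]'

```text
clock: 10.27
eef_pos: [515.8, -10.1, 59.3]
tool_rot: [-3.14, -0.004, 1.694]
force: [-2.2, 7.1, 6.9]
width: 18.0
```

```bash
python3 - <<'E'
from h import *
st()
d=get_image("side"); cv2.imwrite("pics/s8.png",cv2.resize(d["img"][150:260,260:400],None,fx=5,fy=5,interpolation=cv2.INTER_CUBIC))
E
```

```text
t 10.27 fix [ 2.3 96.3 59.3] rot [-3.14  -0.004  1.694] F [-1.38  7.32  6.91] M [ 1.47  0.32 -0.08] w 18.0 q [-0.2   0.73  0.26  2.03 -0.43  0.44  0.51]
```

View pics/s8.png

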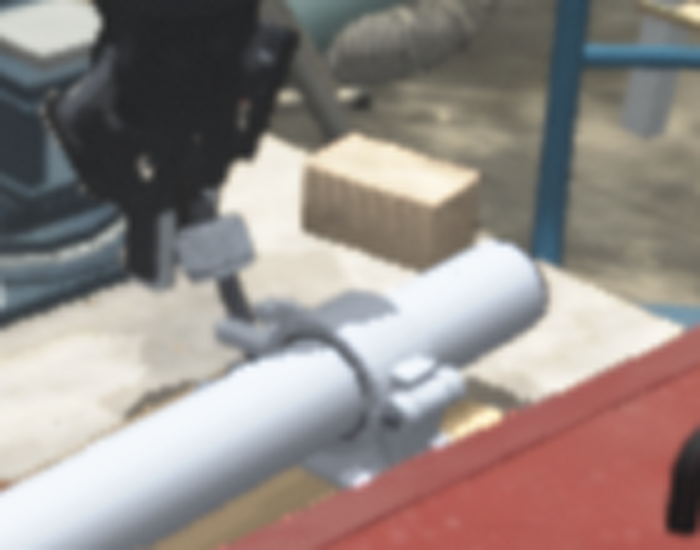

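The bolt is turning, but friction drags because the contact point travels on an arc. I'll follow the arc, in and up.

carry_out --series '[[[-0.1,0,-0.3,0,0,0,1.8],[-0.4,0,-0.5,0,0,0,1.8],[-0.7,0,-0.7,0,0,0,1.8],[-1.0,0,-0.9,0,0,0,1.8],[-1.2,0,-1.0,0,0,0,1.8]]]'

```text
clock: 10.73
eef_pos: [517.8, -25.2, 69.1]
tool_rot: [-3.141, 0.001, 1.692]
force: [-2.3, 0.6, -0.9]
width: 18.1
```

```bash
python3 - <<'E'
from h import *
st()
E
```

```text
t 10.73 fix [ 2.5 81.1 69.1] rot [-3.141e+00  1.000e-03  1.692e+00] F [-2.25  0.87 -0.85] M [ 0.3   0.27 -0.04] w 18.1 q [-0.19  0.71  0.28  2.02 -0.41  0.46  0.52]
```

carry_out --series '[[[-0.3,0,-0.15,0,0,0,1.8],[-0.6,0,-0.28,0,0,0,1.8],[-0.8,0,-0.36,0,0,0,1.8],[-1.0,0,-0.42,0,0,0,1.8],[-1.1,0,-0.46,0,0,0,1.8]]]'

```text
clock: 11.15
eef_pos: [519.4, -35.4, 73.6]
tool_rot: [3.142, 0.0, 1.692]
force: [-1.5, 0.7, -1.9]
width: 17.7
```

```bash
python3 - <<'E'
from h import *
st()
d=get_image("side"); np.savez("s9.npz",**d);cv2.imwrite("pics/s9.png",cv2.resize(d["img"][150:260,260:400],None,fx=5,fy=5,interpolation=cv2.INTER_CUBIC))
A=w2f(pts(d)); m=(A[...,2]>72)&(A[...,2]<125)&(abs(A[...,0]-2)<22)&(A[...,1]>20)&(A[...,1]<75); P=A[m]
for z in range(72,124,4):
    q=P[(P[:,2]>=z)&(P[:,2]<z+4)]
    if len(q): print(z,len(q),np.percentile(q[:,1],[2,50,98]).round(1),q[:,0].min().round(1),q[:,0].max().round(1))
E
```

```text
t 11.15 fix [ 2.9 70.7 73.6] rot [3.142 0.    1.692] F [-1.37  0.85 -1.91] M [ 0.23  0.23 -0.06] w 17.7 q [-0.17  0.71  0.28  2.01 -0.4   0.47  0.53]
72 7 [31.2 64.9 72.1] -13.9 -1.5
76 21 [31.5 47.7 64.9] -15.6 3.4
80 39 [30.4 43.3 72.5] -19.3 7.4
84 45 [31.6 46.7 73.2] -20.0 7.9
88 44 [32.1 43.9 72.3] -19.0 12.9
92 50 [31.9 46.2 74.1] -19.8 13.2
96 78 [32.7 46.1 73.1] -19.9 14.5
100 50 [34.5 60.  73.8] -19.5 23.8
104 38 [42.6 61.3 73.8] -19.5 15.9
108 41 [43.4 61.2 74.2] -19.6 18.1
112 19 [57.1 62.8 73.7] -19.8 20.5
116 28 [55.8 59.4 73.5] -19.7 23.5
120 29 [57.2 60.7 74.3] -17.8 19.9
```

View pics/s9.png

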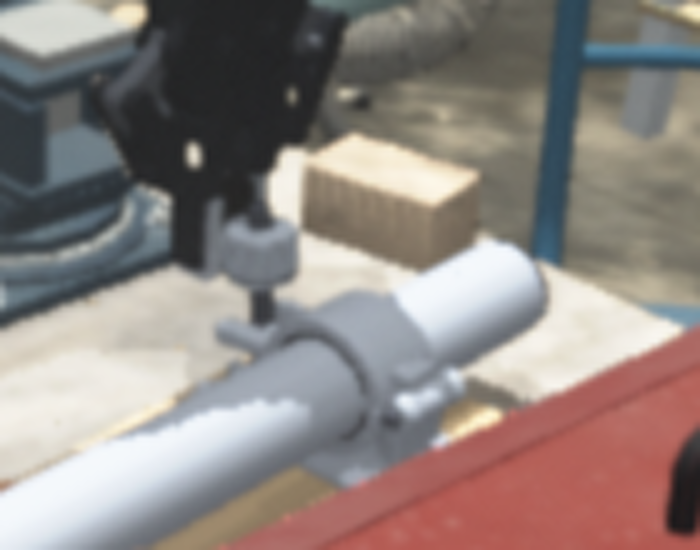

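The bolt is nearly upright in the slot, with about 0.05 rad to go. I'll push on slowly to feel for the slot's bottom.

carry_out --series '[[[-0.1,0,-0.02,0,0,0,1.8],[-0.2,0,-0.04,0,0,0,1.8],[-0.3,0,-0.05,0,0,0,1.8],[-0.38,0,-0.05,0,0,0,1.8],[-0.38,0,-0.05,0,0,0,1.8]]]'

```text
clock: 11.62
eef_pos: [519.9, -38.8, 74.1]
tool_rot: [3.141, -0.0, 1.693]
force: [-1.5, 1.6, 0.7]
width: 18.1
```

```bash
python3 - <<'E'
from h import *
st()
E
```

```text
t 11.62 fix [ 3.  67.3 74.1] rot [ 3.141 -0.     1.693] F [-1.33  1.77  0.73] M [ 0.26  0.26 -0.01] w 18.1 q [-0.16  0.71  0.28  2.01 -0.4   0.47  0.53]
```

carry_out --series '[[[-0.06,0,0,0,0,0,1.8],[-0.12,0,0,0,0,0,1.8],[-0.18,0,0,0,0,0,1.8],[-0.18,0,0,0,0,0,1.8]]]'

```text
clock: 11.95
eef_pos: [520.1, -40.6, 74.1]
tool_rot: [3.141, -0.0, 1.693]
force: [-1.2, 2.0, 1.3]
width: 17.9
```

```bash
python3 - <<'E'
from h import *
st()
E
```

```text
t 11.95 fix [ 3.  65.5 74.1] rot [ 3.141 -0.     1.693] F [-0.92  2.17  1.26] M [ 0.35  0.28 -0.05] w 17.9 q [-0.16  0.71  0.28  2.01 -0.4   0.48  0.54]
```

carry_out --series '[[[-0.05,0,0,0,0,0,1.8],[-0.1,0,0,0,0,0,1.8],[-0.1,0,0,0,0,0,1.8]]]'

```text
clock: 12.2
eef_pos: [520.1, -41.2, 74.0]
tool_rot: [-3.142, -0.0, 1.693]
force: [-1.0, 2.6, 2.4]
width: 17.9
```

```bash
python3 - <<'E'
from h import *
st()
E
```

```text
t 12.2 fix [ 2.9 64.9 74. ] rot [-3.142 -0.     1.693] F [-0.67  2.72  2.4 ] M [ 0.53  0.29 -0.06] w 17.9 q [-0.16  0.71  0.28  2.01 -0.4   0.48  0.54]
```

The slot bottom is felt, with the force rising from 2.0 to 2.7 N and motion stalling. I'll retreat, rise and look from above.

carry_out --series '[[[0.5,0,0,0,0,0,1.8],[1.5,0,0,0,0,0,1.8],[1.8,-0.1,-3.0,0,0,0,1.8],[1.8,-0.1,-6.0,0,0,0,1.8],[0,-0.1,-7.0,0,0,0,1.8]]]'

```text
clock: 12.62
eef_pos: [520.9, -37.4, 146.6]
tool_rot: [3.137, -0.002, 1.699]
force: [0.5, -1.0, -0.2]
width: 18.0
```

```bash
python3 - <<'E'
from h import *
st(); s=read_state(); d=get_image("wrist"); d["T"]=toolT(s)@d["T_tool_cam"]; np.savez("w10.npz",**d)
cv2.imwrite("pics/w10.png",cv2.resize(d["img"][100:384,100:400],None,fx=2,fy=2))
d=get_image("side"); np.savez("s10.npz",**d);cv2.imwrite("pics/s10.png",cv2.resize(d["img"][150:260,260:400],None,fx=5,fy=5,interpolation=cv2.INTER_CUBIC))
A=w2f(pts(d)); m=(A[...,2]>55)&(A[...,2]<115)&(abs(A[...,0]-2)<22)&(A[...,1]>20)&(A[...,1]<75); P=A[m]
for z in range(56,116,4):
    q=P[(P[:,2]>=z)&(P[:,2]<z+4)]
    if len(q): print(z,len(q),np.percentile(q[:,1],[2,50,98]).round(1),q[:,0].min().round(1),q[:,0].max().round(1))
E
```

```text
t 12.62 fix [  4.2  68.6 146.6] rot [ 3.137e+00 -2.000e-03  1.699e+00] F [ 0.35 -1.02 -0.2 ] M [-0.04 -0.05  0.04] w 18.0 q [-0.22  0.59  0.36  1.97 -0.34  0.64  0.49]
56 41 [25.1 40.3 53.9] -19.3 -1.7
60 23 [22.5 36.4 48.3] -17.4 1.1
64 17 [22.3 32.5 42.7] -15.9 0.4
68 21 [21.3 32.4 43.9] -15.5 3.2
72 2 [23.8 25.2 26.7] -2.4 1.3
76 14 [25.8 31.3 47.3] -12.1 4.5
80 26 [25.9 33.1 49.2] -13.8 8.2
84 30 [25.7 31.9 51.5] -14.6 6.3
88 27 [25.9 35.3 52.7] -16.1 5.8
92 30 [24.3 29.7 48.3] -15.5 12.4
96 70 [26.2 35.9 53. ] -14.5 14.0
100 16 [33.6 39.2 53.2] -8.6 3.8
104 9 [36.  39.6 44.6] -3.8 0.9
108 9 [34.9 39.2 42.3] -2.2 4.6
```

View pics/w10.png

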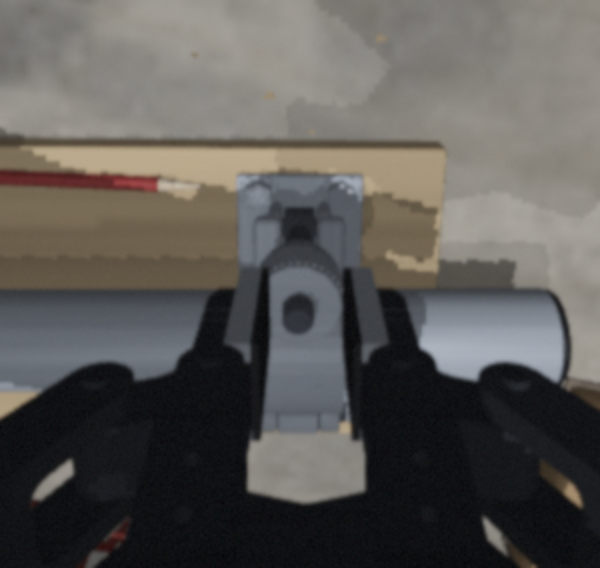

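View pics/s10.png

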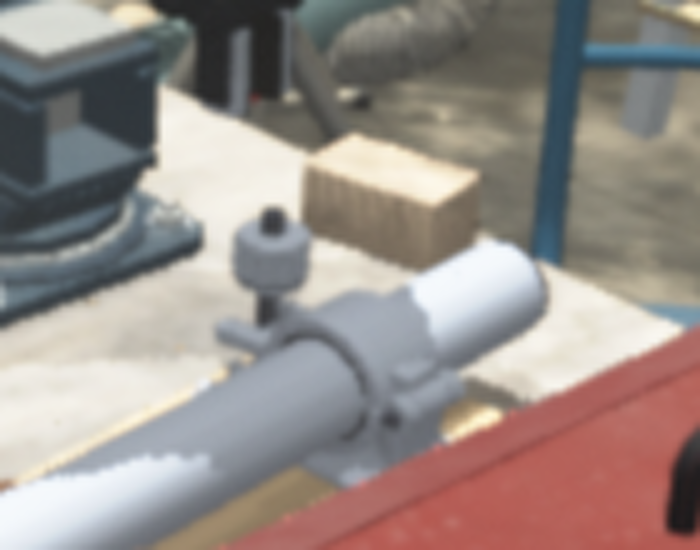

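The bolt stands in the slot against its bottom, at about -0.03. The nut spans z 76–98 and the tip is at 110 in the side view. I'll position over it.

carry_out --series '[[[-1.2,0,0.5,0,0,0,1.8],[-2.3,0,1.0,0,0,0,1.8],[-2.3,0,2.0,0,0,0,1.8],[-2.3,0,2.5,0,0,0,1.8],[-2.3,0,2.5,0,0,0,1.8]]]'

```text
clock: 13.13
eef_pos: [520.4, -63.1, 116.8]
tool_rot: [-3.138, -0.002, 1.693]
force: [-0.6, 0.6, -1.0]
width: 18.5
```

```bash
python3 - <<'E'
from h import *
st(); s=read_state(); d=get_image("wrist"); d["T"]=toolT(s)@d["T_tool_cam"]
cv2.imwrite("pics/w11.png",cv2.resize(d["img"][150:384,130:380],None,fx=2.4,fy=2.4))
for p in ([0,0,0],[0,0,10],[0,0,25]):
    T=d["T_tool_cam"]; print(p,proj(d,p,T).round(1))
d=get_image("side");cv2.imwrite("pics/s11.png",cv2.resize(d["img"][150:260,260:400],None,fx=5,fy=5,interpolation=cv2.INTER_CUBIC))
E
```

```text
t 13.13 fix [  0.5  43.2 116.8] rot [-3.138e+00 -2.000e-03  1.693e+00] F [-0.55  0.66 -0.97] M [-0.    0.03 -0.02] w 18.5 q [-0.15  0.64  0.33  1.98 -0.36  0.58  0.55]
[0, 0, 0] [253.  250.2]
[0, 0, 10] [253.  241.2]
[0, 0, 25] [253.  229.5]
```

View pics/w11.png

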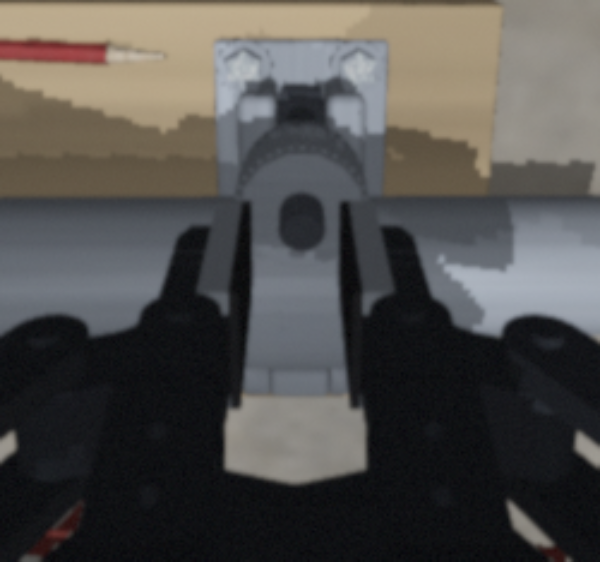

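View pics/s11.png

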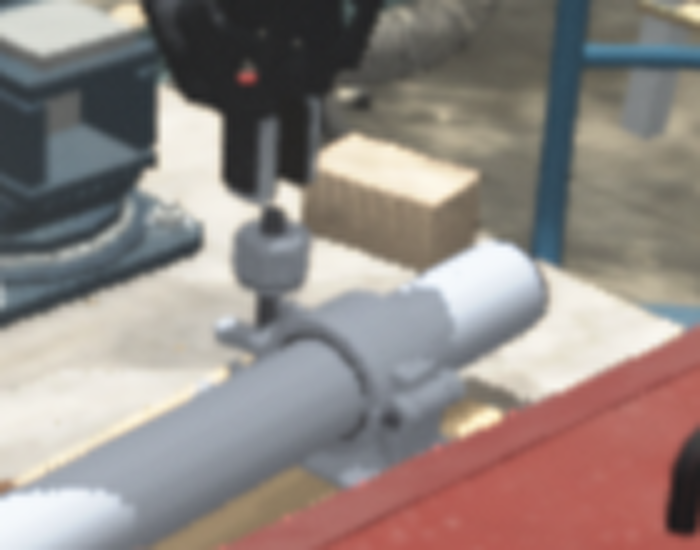

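Over the bolt: the tip's top face is at about px (302,232) against a finger centre of 295, so I shift +1.3 mm along x. Now down towards the nut top.

carry_out --series '[[[-0.1,0.13,0.3,0,0,0,1.8],[-0.1,0.13,0.6,0,0,0,1.8],[-0.1,0.13,0.9,0,0,0,1.8],[-0.1,0.13,1.2,0,0,0,1.8],[-0.1,0.13,1.4,0,0,0,1.8]]]'

```text
clock: 13.65
eef_pos: [523.2, -65.2, 104.6]
tool_rot: [-3.141, -0.0, 1.693]
force: [-0.6, 0.2, -0.3]
width: 18.3
```

```bash
python3 - <<'E'
from h import *
st(); s=read_state(); d=get_image("wrist")
cv2.imwrite("pics/w12.png",cv2.resize(d["img"][150:384,130:380],None,fx=2.4,fy=2.4))
E
```

```text
t 13.65 fix [  3.1  40.7 104.6] rot [-3.141 -0.     1.693] F [-0.55  0.22 -0.32] M [ 0.03 -0.02  0.01] w 18.3 q [-0.14  0.66  0.32  1.98 -0.37  0.55  0.56]
```

View pics/w12.png

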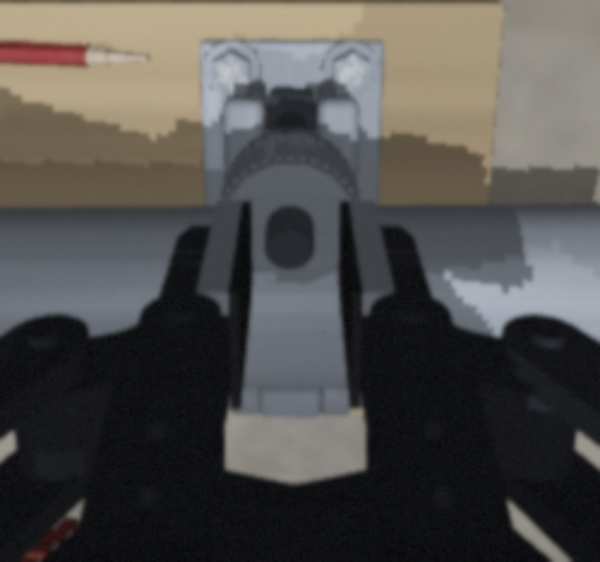

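carry_out --series '[[[0,-0.11,0.1,0,0,0,1.8],[0,-0.11,0.2,0,0,0,1.8],[0,-0.11,0.3,0,0,0,1.8],[0,-0.11,0.4,0,0,0,1.8],[0,-0.11,0.5,0,0,0,1.8]]]'

```text
clock: 14.12
eef_pos: [522.3, -65.5, 100.0]
tool_rot: [3.141, -0.0, 1.693]
force: [-0.3, -0.1, -0.3]
width: 18.0
```

carry_out --series '[[[0,0,0.08,0,0,0,1.8],[0,0,0.16,0,0,0,1.8],[0,0,0.24,0,0,0,1.8]]]'

```text
clock: 14.37
eef_pos: [522.4, -65.5, 98.4]
tool_rot: [3.141, -0.0, 1.693]
force: [-2.2, 0.4, 9.1]
width: 17.9
```

```bash
python3 - <<'E'
from h import *
st()
E
```

```text
t 14.37 fix [ 2.3 40.6 98.4] rot [ 3.141 -0.     1.693] F [-2.08  0.7   9.14] M [0.27 0.41 0.01] w 17.9 q [-0.13  0.67  0.31  1.99 -0.38  0.54  0.57]
```

Nut contact at z 98.4 with 9 N. Pushing on, it should slide at about 10 N.

carry_out --series '[[[0,0,0.08,0,0,0,1.8],[0,0,0.16,0,0,0,1.8],[0,0,0.24,0,0,0,1.8],[0,0,0.32,0,0,0,1.8],[0,0,0.4,0,0,0,1.8]]]'

```text
clock: 14.78
eef_pos: [522.4, -65.4, 94.5]
tool_rot: [3.141, -0.001, 1.693]
force: [-1.9, 0.4, 9.4]
width: 18.2
```

```bash
python3 - <<'E'
from h import *
st()
E
```

```text
t 14.78 fix [ 2.3 40.7 94.5] rot [ 3.141e+00 -1.000e-03  1.693e+00] F [-1.8   0.57  9.42] M [0.24 0.46 0.04] w 18.2 q [-0.13  0.68  0.3   1.99 -0.38  0.53  0.57]
```

Sliding steadily at 9.4 N.

carry_out --series '[[[0,0,0.08,0,0,0,1.8],[0,0,0.16,0,0,0,1.8],[0,0,0.24,0,0,0,1.8],[0,0,0.32,0,0,0,1.8],[0,0,0.4,0,0,0,1.8]]]'

```text
clock: 15.2
eef_pos: [522.4, -65.3, 90.5]
tool_rot: [3.141, -0.001, 1.693]
force: [-1.8, 0.8, 8.8]
width: 17.6
```

carry_out --series '[[[0,0,0.06,0,0,0,1.8],[0,0,0.12,0,0,0,1.8],[0,0,0.18,0,0,0,1.8],[0,0,0.24,0,0,0,1.8]]]'

```text
clock: 15.53
eef_pos: [522.4, -65.2, 88.1]
tool_rot: [3.141, -0.001, 1.693]
force: [-2.0, 0.4, 9.7]
width: 17.8
```

```bash
python3 - <<'E'
from h import *
st()
d=get_image("side");cv2.imwrite("pics/s13.png",cv2.resize(d["img"][150:260,260:400],None,fx=5,fy=5,interpolation=cv2.INTER_CUBIC))
E
```

```text
t 15.53 fix [ 2.3 40.8 88.1] rot [ 3.141e+00 -1.000e-03  1.693e+00] F [-1.98  0.6   9.71] M [0.37 0.42 0.  ] w 17.8 q [-0.12  0.69  0.3   1.99 -0.39  0.51  0.57]
```

View pics/s13.png

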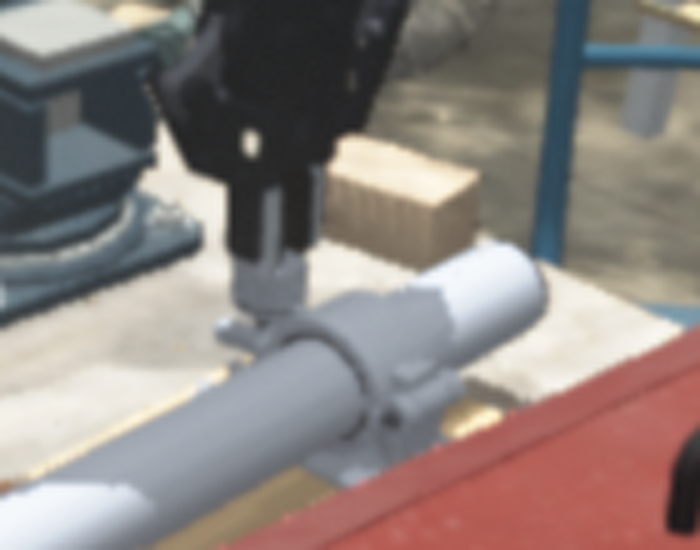

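carry_out --series '[[[0,0,0.05,0,0,0,1.8],[0,0,0.1,0,0,0,1.8],[0,0,0.15,0,0,0,1.8],[0,0,0.2,0,0,0,1.8]]]'

```text
clock: 15.92
eef_pos: [522.3, -65.1, 86.1]
tool_rot: [3.141, -0.001, 1.693]
force: [-2.2, 1.2, 10.2]
width: 18.1
```

carry_out --series '[[[0,0,0.04,0,0,0,1.8],[0,0,0.08,0,0,0,1.8],[0,0,0.12,0,0,0,1.8]]]'

```text
clock: 16.17
eef_pos: [522.4, -65.1, 84.9]
tool_rot: [3.141, -0.001, 1.693]
force: [-2.6, 0.7, 8.9]
width: 17.8
```

carry_out --series '[[[0,0,0.04,0,0,0,1.8],[0,0,0.08,0,0,0,1.8],[0,0,0.12,0,0,0,1.8]]]'

```text
clock: 16.42
eef_pos: [522.4, -65.1, 83.7]
tool_rot: [3.141, -0.001, 1.693]
force: [-1.5, 1.0, 8.8]
width: 18.0
```

carry_out --series '[[[0,0,0.04,0,0,0,1.8],[0,0,0.08,0,0,0,1.8],[0,0,0.12,0,0,0,1.8]]]'

```text
clock: 16.67
eef_pos: [522.4, -65.1, 83.0]
tool_rot: [3.141, -0.001, 1.693]
force: [-2.9, 2.3, 17.6]
width: 18.1
```

Bearing on the ear: 17.6 N and the motion stalls. I'll hold and read.

carry_out --series '[[[0,0,0,0,0,0,1.8],[0,0,0,0,0,0,1.8]]]'

```text
clock: 16.83
eef_pos: [522.4, -65.1, 83.0]
tool_rot: [3.141, -0.001, 1.693]
force: [-2.5, 1.6, 15.0]
width: 18.0
```

```bash
python3 - <<'E'
from h import *
st()
E
```

```text
t 16.83 fix [ 2.3 41.  83. ] rot [ 3.141e+00 -1.000e-03  1.693e+00] F [-2.29  1.87 15.  ] M [0.49 0.74 0.05] w 18.0 q [-0.12  0.7   0.29  1.99 -0.39  0.5   0.58]
```

carry_out --series '[[[0,0,0.03,0,0,0,1.8],[0,0,0.03,0,0,0,1.8],[0,0,0.03,0,0,0,1.8]]]'

```text
clock: 17.08
eef_pos: [522.4, -65.0, 82.9]
tool_rot: [3.141, -0.001, 1.693]
force: [-3.5, 1.3, 16.2]
width: 17.9
```

carry_out --series '[[[0,0,0.02,0,0,0,1.8],[0,0,0.02,0,0,0,1.8],[0,0,0.02,0,0,0,1.8]]]'

```text
clock: 17.33
eef_pos: [522.4, -65.0, 82.8]
tool_rot: [3.141, -0.001, 1.693]
force: [-3.2, 1.7, 18.1]
width: 17.8
```

carry_out --series '[[[0,0,0.03,0,0,0,1.8],[0,0,0.03,0,0,0,1.8],[0,0,0.03,0,0,0,1.8]]]'

```text
clock: 17.58
eef_pos: [522.4, -65.0, 82.7]
tool_rot: [3.14, -0.001, 1.693]
force: [-3.7, 1.7, 19.4]
width: 17.8
```

carry_out --series '[[[0,0,0.0,0,0,0,1.8]]]'

```text
clock: 17.67
eef_pos: [522.4, -64.9, 82.7]
tool_rot: [3.14, -0.001, 1.693]
force: [-3.6, 1.5, 18.5]
width: 18.3
```

carry_out --series '[[[0,0,0.0,0,0,0,1.8]]]'

```text
clock: 17.75
eef_pos: [522.4, -64.9, 82.7]
tool_rot: [3.141, -0.001, 1.693]
force: [-4.0, 1.5, 18.5]
width: 18.4
```

carry_out --series '[[[0,0,0.02,0,0,0,1.8],[0,0,0.04,0,0,0,1.8],[0,0,0.04,0,0,0,1.8]]]'

```text
clock: 18.0
eef_pos: [522.4, -65.0, 82.5]
tool_rot: [3.14, -0.002, 1.693]
force: [-3.9, 2.4, 21.0]
width: 18.1
```

carry_out --series '[[[0,0,0.0,0,0,0,1.8]]]'

```text
clock: 18.08
eef_pos: [522.4, -64.9, 82.5]
tool_rot: [3.14, -0.002, 1.693]
force: [-5.0, 1.4, 21.0]
width: 18.0
```

carry_out --series '[[[0,0,0.02,0,0,0,1.8],[0,0,0.02,0,0,0,1.8]]]'

```text
clock: 18.25
eef_pos: [522.4, -64.9, 82.4]
tool_rot: [3.14, -0.002, 1.693]
force: [-4.7, 2.9, 22.3]
width: 18.0
```

carry_out --series '[[[0,0,0.0,0,0,0,1.8],[0,0,0.0,0,0,0,1.8]]]'

```text
clock: 18.42
eef_pos: [522.4, -64.9, 82.4]
tool_rot: [3.14, -0.002, 1.693]
force: [-3.7, 1.7, 23.1]
width: 17.8
```

About 22 N is held. I'll withdraw straight up.

carry_out --series '[[[0,0,-0.2,0,0,0,1.8],[0,0,-0.8,0,0,0,1.8],[0,0,-2.5,0,0,0,1.8],[0,0,-5.0,0,0,0,1.8],[0,0,-8.0,0,0,0,1.8]]]'

```text
clock: 18.83
eef_pos: [521.0, -65.4, 160.0]
tool_rot: [-3.138, -0.0, 1.693]
force: [0.4, -0.2, -0.2]
width: 18.0
```

carry_out --series '[[[2.0,0,-2.0,0,0,0,1.8],[4.0,0,-4.0,0,0,0,1.8],[4.0,0,-4.0,0,0,0,1.8]]]'

```text
clock: 19.08
eef_pos: [519.3, -21.7, 203.4]
tool_rot: [3.136, -0.002, 1.698]
force: [0.6, 2.1, -0.0]
width: 18.1
```

```bash
python3 - <<'E'
from h import *
st()
d=get_image("side");cv2.imwrite("pics/s14.png",cv2.resize(d["img"][150:310,210:410],None,fx=4,fy=4,interpolation=cv2.INTER_CUBIC))
A=w2f(pts(d)); m=(A[...,2]>52)&(A[...,2]<115)&(abs(A[...,0]-2)<22)&(A[...,1]>20)&(A[...,1]<75); P=A[m]
for z in range(52,116,4):
    q=P[(P[:,2]>=z)&(P[:,2]<z+4)]
    if len(q): print(z,len(q),np.percentile(q[:,1],[2,50,98]).round(1))
d=get_image("wrist");cv2.imwrite("pics/w14.png",cv2.resize(d["img"],None,fx=1.5,fy=1.5))
d=get_image("top"); d0=dict(np.load("top0.npz")); W=w2f(pts(d))
t=W[(W[...,2]>66)&(W[...,2]<80)&(abs(W[...,1])<22)&(W[...,0]<-30)&(W[...,0]>-260)]; print("tube xmin",np.percentile(t[:,0],.5))
W=w2f(pts(d0));t=W[(W[...,2]>66)&(W[...,2]<80)&(abs(W[...,1])<22)&(W[...,0]<-30)&(W[...,0]>-260)]; print("before",np.percentile(t[:,0],.5))
cv2.imwrite("pics/t14.png",np.hstack([cv2.resize(x["img"][85:265,260:380],None,fx=3,fy=3) for x in (d0,d)]))
E
```

```text
t 19.08 fix [  4.4  84.4 203.4] rot [ 3.136e+00 -2.000e-03  1.698e+00] F [ 0.86  2.01 -0.04] M [-0.01 -0.09  0.01] w 18.1 q [-0.29  0.51  0.42  1.92 -0.29  0.76  0.41]
52 17 [28.4 40.2 52.2]
56 36 [24.8 40.1 54.4]
60 20 [20.5 31.7 46.6]
64 24 [21.7 34.2 49.5]
68 31 [22.1 30.2 48.7]
72 25 [26.3 32.4 48.3]
76 33 [25.8 32.3 51.6]
80 71 [26.7 37.5 53.2]
84 10 [35.4 37.3 41.2]
88 10 [35.7 37.9 41.3]
92 7 [35.5 38.5 41.5]
96 13 [34.4 38.9 42.8]
100 7 [36.9 37.6 43.7]
104 11 [35.7 39.6 44. ]
108 7 [35.9 39.8 42.7]
tube xmin -228.25327475884987
before -227.78749188429703
```

View pics/s14.png

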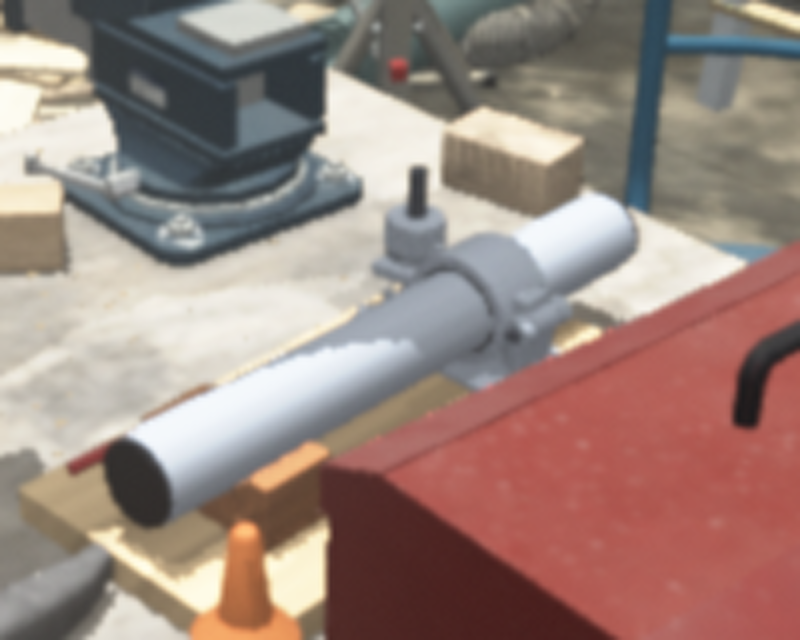

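View pics/w14.png

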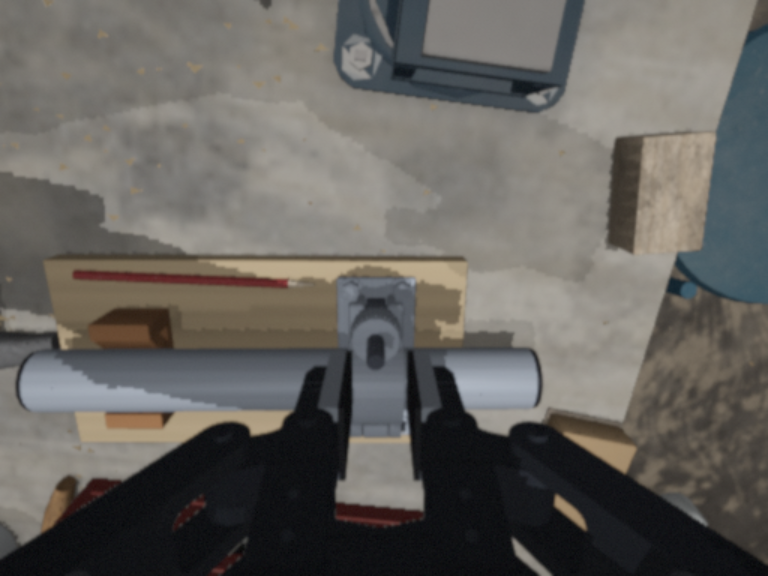

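View pics/t14.png

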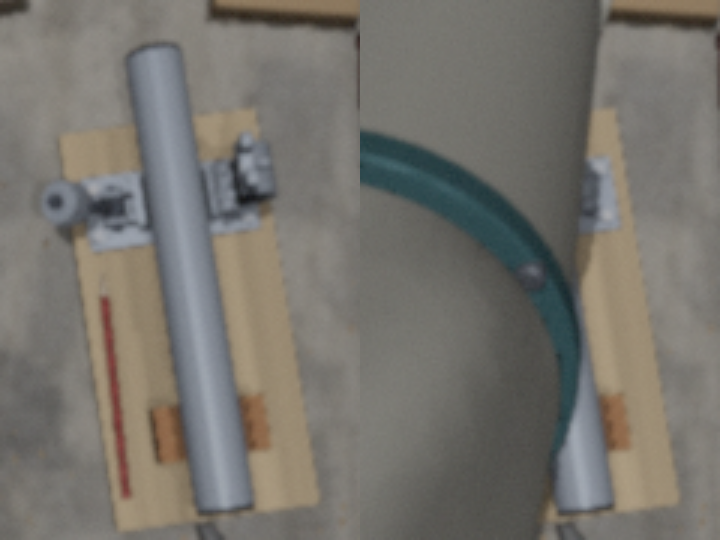

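The side view shows the nut down on the ear at zoom px (415,235), the bolt upright in the slot and the flap closed. The pencil lies where it was, and the tube's end reads -228.3 now against -227.8 before, which is within noise. The robot is clear, so I'll hand in.

```bash
python3 -c "
from cell import finish_job
print(finish_job())"
```

```text
the job is handed in; nothing more can be done
None
```

The tube is clamped and the job is handed in, at about 19 s of robot time. I swung the flap over until I felt it bear on the tube, then brought the bolt up to the bottom of the slot. Last, I pushed the quick nut straight down onto the ear. It slid at about 9–10 N, bore on the ear, and I held the last push at 22–23 N before lifting straight off.

**Last checks:** the pictures show the flap closed, the bolt upright in the slot and the nut seated on the ear. The pencil looks unmoved in the last wrist view. The near end of the tube reads 0.5 mm from where it started, which is within measuring noise. The arm ended clear of everything.

**What did not go cleanly:**
- **Flap:** my first sweep used closed fingers, which caught the edge of the ear's slot with about 4 N sideways. I lifted off, opened them to 18 mm so each bore on its own prong, and finished gently. The last push on the ear was about 7 N.
- **Bolt:** the first push caught the nut's rim, about 10 N in all, and did not turn the bolt. I backed off, went lower and followed the arc.
- **Sideways force on the nut:** during the last push the wrist also read about 4–5 N sideways.
- **Not confirmed:** the force reading wanders by about 1 N. The arm hid most of the last top view, and I did not check the pliers there, though the arm never worked near them.

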